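Put the spice canister back into its tight row

TASK

Put the round canister that stands by itself on the table back into the wooden rack, in the row directly on the left of the square canister (left as the robot sees it, facing the rack). There is no room there yet, so slide the canisters already in the rack apart to open a gap, without lifting them out or tipping them, then lower the round one into the gap and set it down gently, not dropping it, so that all five stand upright on the rack's floor; leave the mug, the bowl and the bottle alone.

Things in the scene. Friction and masses are not known exactly. Their poses are not given: they have to be found in the camera images.
- rack: low wooden rack fixed to the table, a straight open trough: inside 340 mm long (its y axis) by 72 mm wide (its x axis), floor 8 mm above the table, walls 9 mm thick with their tops 28 mm above the table. Origin at the centre of its underside, on the table; x across the trough, pointing away from the robot; y along the trough, towards the robot's left; z up.
- square_canister_mid (a point): the only square canister, standing in the rack: white body 64 x 64 mm, 48 mm high, square lid 58 mm wide up to 54 mm, the same knob (22 mm across, 54 to 88 mm) as the others, about 0.35 kg. Point on its axis half-way up, 44 mm above its underside; axes parallel to the rack's. It is second, third or last in the row from the robot's left, never the first.
- canister_a_mid (a point): round white ceramic canister with a wooden lid, one rigid piece with its lid: body 64 mm across and 48 mm high, lid disc 58 mm across up to 54 mm, upright round knob 22 mm across from 54 to 88 mm; about 0.35 kg. One of three round ones in the rack. This point lies on its upright axis half-way up, 44 mm above its underside, z up.
- canister_b_mid (a point): another round canister in the rack, the same as canister_a. The four in the rack start in one row, centres 65 mm apart, with free space at both ends. The varnished rack is smooth (friction about 0.2): pushed or drawn low or by the knob they slide along, pushing those beyond too (under 5 N), and stay where left. This point lies on its upright axis half-way up, 44 mm above its underside, z up.
- canister_c_mid (a point): another round canister in the rack, the same as canister_a. This point lies on its upright axis half-way up, 44 mm above its underside, z up.
- loose_canister_mid (a point): the round canister that stands by itself on the table to the robot's right of the rack; the same as canister_a. This point lies on its upright axis half-way up, 44 mm above its underside, z up.
- mug: bystander: blue mug 76 mm across, 85 mm high, with a handle; origin at the centre of its underside
- bowl: bystander: small white bowl 90 mm across, 45 mm high; origin at the centre of its underside
- sauce_bottle: bystander: amber glass bottle 56 mm across, 170 mm high; origin at the centre of its underside
Not all that is in view belongs to the job. Leave any green or pink look-alike of the part that bears canister_a_mid alone. Leave any orange look-alike of the part that bears square_canister_mid alone.

How it is judged (in metres and radians):
At the end, for the whole second after the job is handed in: The formerly loose canister stands in the rack next to the square one, on its left (centre 50 to 95 mm from the square one's centre along the rack); all five canisters stand on the rack's floor (within about 5 mm), upright (within 0.1 rad), within 12 mm of the trough's centre line, at rest (x of loose_canister_mid in the frame of rack between -0.012 and 0.012 m and y of loose_canister_mid in the frame of rack between -0.15 and 0.15 m and z of loose_canister_mid in the frame of rack between 0.046 and 0.057 m and angle between each of loose_canister_mid, canister_a_mid, canister_b_mid, canister_c_mid, square_canister_mid's own z axis and vertical below 0.1 rad and linear speed of each of loose_canister, canister_a, canister_b, canister_c, square_canister below 0.02 m/s and x of canister_a_mid in the frame of rack between -0.012 and 0.012 m and y of canister_a_mid in the frame of rack between -0.15 and 0.15 m and z of canister_a_mid in the frame of rack between 0.046 and 0.057 m and x of canister_b_mid in the frame of rack between -0.012 and 0.012 m and y of canister_b_mid in the frame of rack between -0.15 and 0.15 m and z of canister_b_mid in the frame of rack between 0.046 and 0.057 m and x of canister_c_mid in the frame of rack between -0.012 and 0.012 m and y of canister_c_mid in the frame of rack between -0.15 and 0.15 m and z of canister_c_mid in the frame of rack between 0.046 and 0.057 m and x of square_canister_mid in the frame of rack between -0.012 and 0.012 m and y of square_canister_mid in the frame of rack between -0.15 and 0.15 m and z of square_canister_mid in the frame of rack between 0.046 and 0.057 m and y of loose_canister_mid in the frame of square_canister_mid between 0.05 and 0.095 m); the robot touches nothing.
It fails at once if a canister of the row is lifted more than 20 mm off the rack's floor (z of any of canister_a_mid, canister_b_mid, canister_c_mid, square_canister_mid in the frame of rack above 0.072 m).
It fails at once if a canister is tipped by more than 0.5 rad (angle between any of canister_a_mid, canister_b_mid, canister_c_mid, square_canister_mid, loose_canister_mid's own z axis and vertical above 0.5 rad).
It fails at once if the loose canister is dropped or thrown: it moves faster than 0.45 m/s with no finger on it (a fall of about 10 mm) (linear speed of loose_canister above 0.45 m/s and contact force between loose_canister and the fingers below 0.05 N).
It fails at once if the mug, bowl or bottle is moved by more than 20 mm or tipped (distance of any of mug, bowl, sauce_bottle from where it was at the start of the episode above 0.02 m or angle between any of mug, bowl, sauce_bottle's own z axis and vertical above 0.4 rad).
It also fails if it takes over 61 s, if anything falls off the work surface, if the arm or the gripper's body presses on something with over 40 N, if the wrist force passes 120 N, or if a joint passes its speed limit or range.

ROBOT

A 7-joint arm with a two-finger parallel gripper is mounted at the origin on the work surface. World frame = base frame: x ahead of the robot, y to its left, z up, the work surface at z = 0. Lengths are in m, angles in degrees, forces in N, time in s.
With the tool pointing down it reaches from about 0.425 to 0.875 m from the base axis. Payload 4.7 kg.
Tool frame: the origin (TCP) lies on the centre line of the jaws, within the pads' length; the fingertips stand 25 mm ahead of it and the grasp point (between the pads) lies 6 mm ahead of it; z points along the fingers, y is the direction in which the jaws open and shut (so a half turn about z gives the same grasp; the last joint's range is limited). The gripper opens to 87 mm and grips with 3 to 60 N. Pads are 19 mm wide; open, the fingers measure 117 mm over their backs; the gripper's body (75 mm by 190 mm) begins 51 mm behind the grasp point.
Start: joints at [76.61, 18.392, -4.016, 83.108, 1.295, 78.541, -3.26], TCP at [0.159, -0.63, 0.211] pointing down, gripper open.
Joint ranges: [-163.93, 163.93], [-17.29, 119.83], [-79.2, 71.16], [3.27, 140.29], [-89.18, 269.18], [5.43, 117.66], [-154.24, 154.24]. Speed limits (degrees/s): [147.25, 147.25, 180, 180, 180, 180, 180].

INTERFACE

Orientations are given as [roll, pitch, yaw] about the fixed x, y, z axes, in that order (R = Rz(yaw) Ry(pitch) Rx(roll)).
In Python, from cell import env gives the robot as it stands.
- The arm moves only by the shell command python3 -m creep 'ROWS' [OPENING] [FORCE]. ROWS is JSON, a list of rows, each an object of numbers: "tx", "ty", "tz": the shift along the tool's x, y, z in m; "rx", "ry", "rz": the turn, a rotation vector about the tool's x, y, z in degrees. In form: [{"tx": .., "ty": .., "tz": .., "rx": .., "ry": .., "rz": ..}, ...]. A call has 1 to 20 rows; each row shifts and turns the commanded pose from where the row before left it, along the tool's axes as they then stand; what a row does not reach is not made up. A row lasts 1/8 s, in which the tool goes at most 62.5 mm and 10.7 degrees, less where a joint would pass 70% of its speed; a pose out of reach is approached as far as the arm can. A call is refused whole if a number of a shift passes 0.0625 or a number of a turn 10.7, either way. A call with a gripper value outside its range is refused whole. OPENING is the finger opening in m, from 0 to 0.087, set as the call begins (- or left out, the last holds). The fingers move at their own pace and stop on an object; FORCE is the grip in N (left out, the last holds). Time passes only in rows, so rows that do not move let the fingers close. It gives the time, the measured TCP pose, the force and the opening at its end, in the units of the state.
- env.get_obs(): the state, without advancing time (a new reading comes with each control period).
- env.read_camera(name): name is "scene" or "top" or "wrist"; returns a dict with "pixels" (384x512x3 uint8, red, green, blue), "intrinsics" (3x3 intrinsics, pixels), "D" ([k1, k2, p1, p2, k3] as OpenCV has them; the pictures are not rectified), "R" (3x3) and "t" (3): a world point X has camera coordinates R X + t. Camera axes: x right, y down, z forward; pixel columns grow to the right and rows downward; lengths in m; the calibration is good to about 2 mm. A picture is of the moment at which its call begins. There is no depth.
- env.sign_off(): hands the job in, once; it reports no verdict.
The state is a dict: "time_s": time; "qpos": joint angles; "joint_velocities": joint speeds; "effort": joint torques, N m; "tool_pos": TCP position; "tool_rot": TCP orientation; "force": force on the tool from outside, world axes, zero at the start; "wrist_torque": the same for the moment, N m; "grip_width": finger opening in m.
Only numpy, scipy, OpenCV 4.12 (cv2) and the standard library are available. Lean on these libraries where they do the work, as an engineer would, in place of code of your own. Each camera call takes 0.05 s, during which the arm holds its last target.

## Working session

There is one attempt and no reset: what is moved stays moved. The work goes in short steps, Python scripts to look and compute and a shell command to move; the robot and the scene stay as the last step left them, time stands still between calls to the robot, and variables do not carry over. Pictures are saved under pics/ and viewed, and the job is handed in when it is done.

```bash
ls; mkdir -p pics; python3 - <<'E'
from cell import env
import cv2, numpy as np
o=env.get_obs()
for k in o: print(k,o[k])
for n in ["scene","top","wrist"]:
    c=env.read_camera(n)
    cv2.imwrite(f"pics/{n}0.png",c["pixels"][:,:,::-1])
    print(n,np.round(c["intrinsics"],1).tolist(),c["D"],np.round(c["R"],3).tolist(),np.round(c["t"],3))
E
```

```text
pics
time_s 0.0
qpos [76.60846953 18.43950251 -4.0139841  83.17426099  1.29695646 78.54059982
 -3.25962049]
joint_velocities [-0.01010124  0.04138078  0.10395461 -0.10166957 -0.15019464 -0.00712618
 -0.00499048]
effort [-8.23513310e-04 -4.91282737e+01 -4.04027542e-01 -3.12526989e+01
 -6.39628479e-02  4.37894999e-02  1.86627576e-04]
tool_pos [ 0.15922458 -0.62961019  0.21036193]
tool_rot [-1.79890981e+02  8.11512376e-03  1.42005753e+01]
force [-0.35623172  0.60384227 -1.1404247 ]
wrist_torque [-0.00086015 -0.01703957 -0.01437308]
grip_width 0.08711380859294486
scene [[354.4, 0.0, 250.5], [0.0, 354.4, 190.4], [0.0, 0.0, 1.0]] [-0.00833098  0.          0.          0.          0.        ] [[0.881, 0.472, -0.008], [0.251, -0.483, -0.839], [-0.4, 0.738, -0.544]] [-0.54  -0.1    1.175]
top [[374.0, 0.0, 259.8], [0.0, 374.0, 197.1], [0.0, 0.0, 1.0]] [-0.08268097  0.          0.          0.          0.        ] [[0.023, -1.0, 0.009], [-0.985, -0.024, -0.173], [0.173, -0.005, -0.985]] [-0.001  0.609  0.74 ]
wrist [[286.9, 0.0, 249.7], [0.0, 286.9, 187.2], [0.0, 0.0, 1.0]] [-0.04461317  0.          0.          0.          0.        ] [[0.244, -0.97, -0.001], [-0.939, -0.237, 0.249], [-0.242, -0.059, -0.968]] [-0.649 -0.029  0.388]
```

View pics/scene0.png

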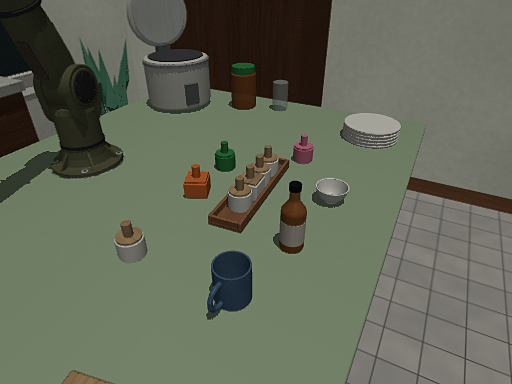

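View pics/top0.png

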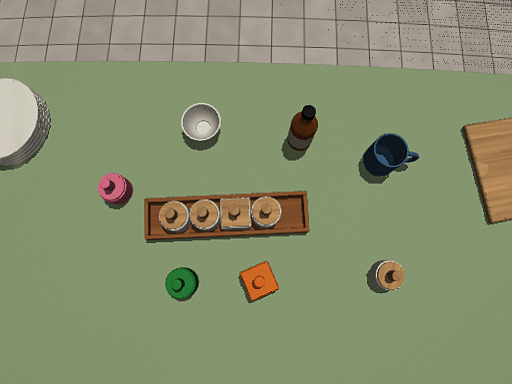

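View pics/wrist0.png

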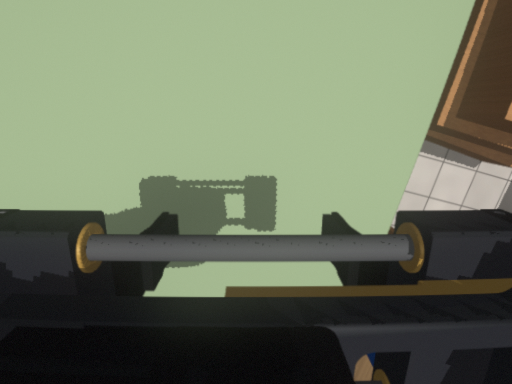

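The top view shows the rack at about (227,215). From the robot's left it holds round (173,215), round (205,213), square (235,212) and round (266,211).

Candidates for the loose round canister:
- white/tan at (390,275)
- green at (181,284)
- pink at (113,188)

Candidates for the square canister:
- white/tan in the rack at (235,212)
- orange at (259,282)

By the description, I choose (390,275) as the loose one and (235,212) as the square one. Next I'll check both in close crops.

```bash
python3 - <<'E'
import cv2, numpy as np
a=cv2.imread("pics/top0.png")
c1=cv2.resize(a[175:255,130:330],None,fx=4,fy=4,interpolation=cv2.INTER_CUBIC)
c2=cv2.resize(a[245:305,340:440],None,fx=4,fy=4,interpolation=cv2.INTER_CUBIC)
c3=np.zeros((240,800,3),np.uint8); c3[:,:400]=c2
s=cv2.imread("pics/scene0.png"); c3[:,420:420+320]=cv2.resize(s[210:270,95:175],None,fx=4,fy=4,interpolation=cv2.INTER_CUBIC)
cv2.imwrite("pics/crop1.png",np.vstack([c1,c3]))
E
```

```text
(no output)
```

View pics/crop1.png

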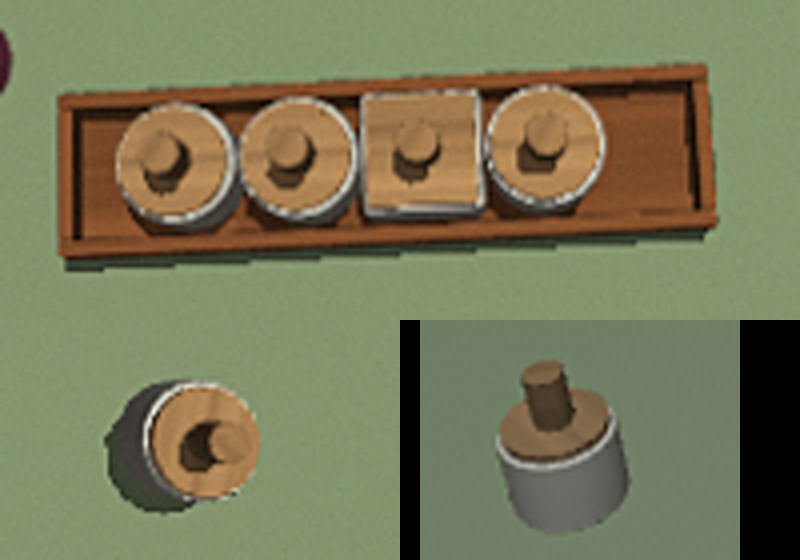

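The crop confirms both choices: round, round, square, round in the rack, and the loose canister with a plain tan lid and white body. Now I'll measure positions.

```bash
cat > h.py <<'E'
import cv2, numpy as np
def plane(c,px,z):
    px=np.array(px,float).reshape(-1,1,2)
    u=cv2.undistortPoints(px,np.array(c["intrinsics"],float),np.array(c["D"],float)).reshape(-1,2)
    R=np.array(c["R"]);t=np.array(c["t"])
    C=-R.T@t; d=np.c_[u,np.ones(len(u))]@R
    z=np.broadcast_to(z,(len(u),))
    return C+d*((z-C[2])/d[:,2])[:,None]
def proj(c,X):
    r,_=cv2.Rodrigues(np.array(c["R"]))
    return cv2.projectPoints(np.array(X,float).reshape(-1,1,3),r,np.array(c["t"],float),np.array(c["intrinsics"],float),np.array(c["D"],float))[0].reshape(-1,2)
def tri(c1,p1,c2,p2):
    A=[];b=[]
    M=np.zeros((3,3));v=np.zeros(3)
    for c,p in((c1,p1),(c2,p2)):
        C=-np.array(c["R"]).T@np.array(c["t"]); d=plane(c,[p],0)[0]-C; d/=np.linalg.norm(d)
        P=np.eye(3)-np.outer(d,d); M+=P; v+=P@C
    return np.linalg.solve(M,v)
E
python3 - <<'E'
from cell import env
from h import *
c=env.read_camera("top"); s=env.read_camera("scene")
print("cam",-c["R"].T@c["t"],-s["R"].T@s["t"])
im=c["pixels"]; hsv=cv2.cvtColor(im,cv2.COLOR_RGB2HSV)
for p in [(173,222),(160,222),(390,280),(386,271),(235,225),(290,210)]: print(p,hsv[p[1],p[0]])
tan=((hsv[...,0]<22)&(hsv[...,1]>80)&(hsv[...,1]<165)&(hsv[...,2]>130)).astype(np.uint8)
n,l,st,ce=cv2.connectedComponentsWithStats(tan)
for i in range(1,n):
    if st[i,4]>60: print(st[i],ce[i])
# rack mask
br=((hsv[...,0]<20)&(hsv[...,1]>100)).astype(np.uint8)
br=cv2.morphologyEx(br,cv2.MORPH_CLOSE,np.ones((9,9)))
n,l,st,ce=cv2.connectedComponentsWithStats(br)
i=l[200,290]; cn=cv2.findContours((l==i).astype(np.uint8),0,2)[0][0]
r=cv2.minAreaRect(cn); b=cv2.boxPoints(r); print(r,b)
print(plane(c,b,0.028))
E
```

```text
cam [0.47200386 0.01775026 0.83372372] [ 0.97062866 -0.65966597  0.55105887]
(173, 222) [ 16 133  92]
(160, 222) [ 15  69 103]
(390, 280) [ 16 136  60]
(386, 271) [ 16 128 184]
(235, 225) [ 16 146 147]
(290, 210) [ 12 167 125]
[ 466  118   46  104 3294] [494.20856102 163.7911354 ]
[221 197  29  30 694] [234.63976945 211.76945245]
[253 198  27  27 508] [266.17913386 210.04527559]
[159 200  28  29 501] [172.43113772 214.25349301]
[190 201  28  27 508] [203.42913386 212.93700787]
[378 262  27  27 466] [391.64806867 274.73819742]
((225.38992309570312, 214.9931640625), (41.438533782958984, 164.8284149169922), 87.20729064941406) [[142.06412 198.31395]
 [306.69675 190.28307]
 [308.71573 231.67238]
 [144.0831  239.70326]]
[[ 0.60430213  0.27185531  0.028     ]
 [ 0.63112692 -0.08953737  0.028     ]
 [ 0.54018967 -0.09409109  0.028     ]
 [ 0.51394433  0.2606976   0.028     ]]
```

```bash
python3 - <<'E'
from cell import env
from h import *
c=env.read_camera("top")
im=c["pixels"]; hsv=cv2.cvtColor(im,cv2.COLOR_RGB2HSV)
cor=np.array([(58,95),(707,66),(717,226),(58,256)])/4-0.375+[130,175]
P=plane(c,cor,0.028); print(P)
print("lens",[np.linalg.norm(P[i]-P[i-1]) for i in range(4)])
ctr=P.mean(0)[:2]; d=(P[0]+P[3]-P[1]-P[2])[:2]; d/=np.linalg.norm(d)
yaw=np.degrees(np.arctan2(-d[0],d[1])); print("rack",ctr,"yaw",yaw)
ex=np.array([d[1],-d[0]])
tan=((hsv[...,0]<22)&(hsv[...,1]>80)&(hsv[...,1]<165)&(hsv[...,2]>130)).astype(np.uint8)
n,l,st,ce=cv2.connectedComponentsWithStats(tan)
for i in range(1,n):
    if 400<st[i,4]<800:
        cn=max(cv2.findContours((l==i).astype(np.uint8),0,1)[0],key=len)
        (u,v),r=cv2.minEnclosingCircle(cn)
        bb=st[i]; q=(bb[0]+(bb[2]-1)/2,bb[1]+(bb[3]-1)/2)
        for p in((u,v),q):
            X=plane(c,[p],0.054 if u>350 else 0.062)[0][:2]
            print(np.round(p,1),round(r,1),X.round(4),"rack xy",((X-ctr)@ex).round(4),((X-ctr)@d).round(4))
# grey top bystanders rough
for nme,p,z in [("mug",(390,153),.085),("bowl",(201,121),.045),("bottle base",(298,140),.05),("bottle cap",(308,112),.165),("orange",(259,282),.05),("green",(181,284),.05)]:
    print(nme,plane(c,[p],z)[0].round(3))
E
```

```text
[[ 0.60427977  0.26725574  0.028     ]
 [ 0.62922288 -0.08882895  0.028     ]
 [ 0.54138029 -0.0944338   0.028     ]
 [ 0.51626501  0.26076998  0.028     ]]
lens [np.float64(0.08825340402981437), np.float64(0.3569572361459355), np.float64(0.08802121246876923), np.float64(0.3560905769172427)]
rack [0.57278699 0.08619074] yaw 4.025671054489391
[234.5 212. ] 18.8 [0.5747 0.0653] rack xy 0.0004 -0.0209
[234.5 211.5] 18.8 [0.5757 0.0654] rack xy 0.0014 -0.021
[266.8 210.1] 14.6 [ 0.5802 -0.0018] rack xy 0.0013 -0.0883
[266. 211.] 14.6 [ 5.784e-01 -1.000e-04] rack xy -0.0005 -0.0865
[172.  214.1] 14.3 [0.5669 0.1954] rack xy 0.0018 0.1094
[172.5 214. ] 14.3 [0.5672 0.1945] rack xy 0.002 0.1084
[203.1 213. ] 14.0 [0.5709 0.1306] rack xy 0.0012 0.0444
[203.5 214. ] 14.0 [0.5689 0.1297] rack xy -0.0009 0.0437
[390.9 274.9] 13.8 [ 0.4516 -0.2627] rack xy -0.1454 -0.3395
[391. 275.] 13.8 [ 0.4513 -0.2628] rack xy -0.1457 -0.3396
mug [ 0.704 -0.259  0.085]
bowl [0.779 0.148 0.045]
bottle base [ 0.739 -0.068  0.05 ]
bottle cap [ 0.756 -0.074  0.165]
orange [0.432 0.011 0.05 ]
green [0.424 0.171 0.05 ]
```

Layout, with the rack centre at (0.573, 0.086) and yaw about 4°: round canisters at rack y = +0.109 and +0.044, the square at -0.021, and a round at -0.086. There is 29 mm free on the left end and 52 mm on the right. I'll move in with closed fingers between the second and third knobs. They will push left about 26 mm, then right about 48 mm.

```bash
python3 -m creep '[{"rz":10.2},{"tx":0.0272,"ty":-0.041},{"tx":0.0272,"ty":-0.041},{"tx":0.0272,"ty":-0.041},{"tx":0.0272,"ty":-0.041},{"tx":0.0272,"ty":-0.041},{"tx":0.0272,"ty":-0.041},{"tx":0.0272,"ty":-0.041},{"tx":0.0272,"ty":-0.041},{"tx":0.0272,"ty":-0.041},{"tx":0.0272,"ty":-0.041},{"tx":0.0272,"ty":-0.041},{"tx":0.0272,"ty":-0.041},{"tx":0.0272,"ty":-0.041},{"tx":0.0272,"ty":-0.041},{"tx":0.0272,"ty":-0.041},{"tx":0.0272,"ty":-0.041},{"tx":0.0272,"ty":-0.041},{}]' 0 20
python3 - <<'E'
from cell import env
from h import *
o=env.get_obs(); print(o["time_s"],o["tool_pos"],o["tool_rot"],o["grip_width"])
a=np.radians(4.03); D=o["tool_pos"][:2]-[.5728,.0862]
print("rack xy",D@[np.cos(a),np.sin(a)],D@[-np.sin(a),np.cos(a)])
cv2.imwrite("pics/w1.png",env.read_camera("wrist")["pixels"][:,:,::-1])
E
```

```text
0.3 [ 0.15936276 -0.62999455  0.21111649] [-1.79968127e+02  4.44912871e-03  1.41993439e+01] 0.08717048764248775
rack xy -0.4627482560085431 -0.6853678108135736$[0]: bad value
```

View pics/w1.png

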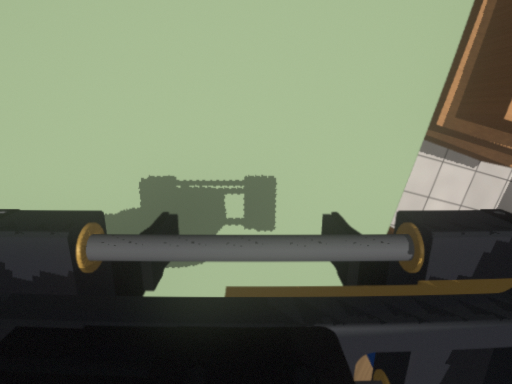

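The call was refused and nothing moved. Every row seems to need all six keys, so I'll write them out in full.

```bash
python3 -m creep '[{"tx":0,"ty":0,"tz":0,"rx":0,"ry":0,"rz":10.2},{"tx":0.0272,"ty":-0.041,"tz":0,"rx":0,"ry":0,"rz":0},{"tx":0.0272,"ty":-0.041,"tz":0,"rx":0,"ry":0,"rz":0},{"tx":0.0272,"ty":-0.041,"tz":0,"rx":0,"ry":0,"rz":0},{"tx":0.0272,"ty":-0.041,"tz":0,"rx":0,"ry":0,"rz":0},{"tx":0.0272,"ty":-0.041,"tz":0,"rx":0,"ry":0,"rz":0},{"tx":0.0272,"ty":-0.041,"tz":0,"rx":0,"ry":0,"rz":0},{"tx":0.0272,"ty":-0.041,"tz":0,"rx":0,"ry":0,"rz":0},{"tx":0.0272,"ty":-0.041,"tz":0,"rx":0,"ry":0,"rz":0},{"tx":0.0272,"ty":-0.041,"tz":0,"rx":0,"ry":0,"rz":0},{"tx":0.0272,"ty":-0.041,"tz":0,"rx":0,"ry":0,"rz":0},{"tx":0.0272,"ty":-0.041,"tz":0,"rx":0,"ry":0,"rz":0},{"tx":0.0272,"ty":-0.041,"tz":0,"rx":0,"ry":0,"rz":0},{"tx":0.0272,"ty":-0.041,"tz":0,"rx":0,"ry":0,"rz":0},{"tx":0.0272,"ty":-0.041,"tz":0,"rx":0,"ry":0,"rz":0},{"tx":0.0272,"ty":-0.041,"tz":0,"rx":0,"ry":0,"rz":0},{"tx":0.0272,"ty":-0.041,"tz":0,"rx":0,"ry":0,"rz":0},{"tx":0.0272,"ty":-0.041,"tz":0,"rx":0,"ry":0,"rz":0},{"tx":0,"ty":0,"tz":0,"rx":0,"ry":0,"rz":0}]' 0 20
cat >> h.py <<'E'
def st(env):
    o=env.get_obs(); a=np.radians(4.03); D=o["tool_pos"][:2]-[.5728,.0862]
    print("t",round(o["time_s"],2),"pos",np.round(o["tool_pos"],4),"rot",np.round(o["tool_rot"],2),"grip",round(o["grip_width"],4),"F",np.round(o["force"],2))
    print("rack xy",round(D@[np.cos(a),np.sin(a)],4),round(D@[-np.sin(a),np.cos(a)],4))
E
python3 - <<'E'
from cell import env
from h import *
st(env)
cv2.imwrite("pics/w2.png",env.read_camera("wrist")["pixels"][:,:,::-1])
E
```

```text
time_s: 2.72
tool_pos: [0.5723, 0.1025, 0.2112]
tool_rot: [-179.8, 0.0, 4.4]
force: [-0.3, 0.1, -0.1]
grip_width: 0.0006
t 2.73 pos [0.5723 0.1025 0.2112] rot [-1.7978e+02  1.0000e-02  4.4000e+00] grip 0.0006 F [-0.29  0.14 -0.14]
rack xy 0.0006 0.0163
```

View pics/w2.png

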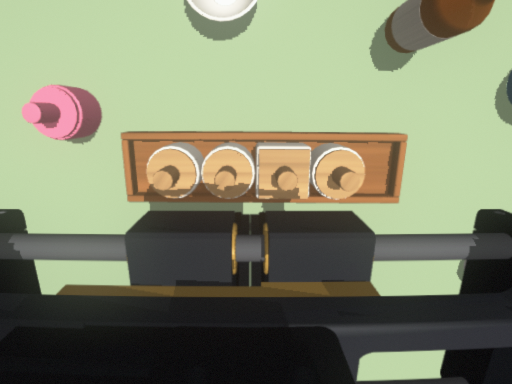

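The wrist view shows the whole row, with the square lid at about (284,171). I'll cross-check the positions from this view.

```bash
python3 - <<'E'
from cell import env
from h import *
st(env)
c=env.read_camera("wrist")
P=plane(c,[(122,133),(405,134),(401,203),(126,202)],.028); print(P.round(4),P.mean(0))
L=plane(c,[(173,172),(228.5,171.5),(283,171),(338.5,173)],.062)[:,:2]
K=plane(c,[(163,180),(225,179),(288,180),(349,181)],.096)[:,:2]
a=np.radians(4.03)
for ctr in (np.array([.5728,.0862]),P.mean(0)[:2]):
  for X in (L,K):
    D=X-ctr; print("x",(D@[np.cos(a),np.sin(a)]).round(4),"y",(D@[-np.sin(a),np.cos(a)]).round(4))
E
```

```text
t 2.77 pos [0.572  0.0995 0.2111] rot [-1.7992e+02  5.0000e-02  4.2200e+00] grip 0.0003 F [-0.2  -0.89 -0.25]
rack xy 0.0001 0.0134
[[ 0.6057  0.2601  0.028 ]
 [ 0.6302 -0.0879  0.028 ]
 [ 0.5417 -0.1009  0.028 ]
 [ 0.5169  0.258   0.028 ]] [0.57362305 0.082335   0.028     ]
x [0.0031 0.0038 0.0046 0.0025] y [ 0.1015  0.0381 -0.024  -0.0876]
x [0.0016 0.0028 0.0019 0.0011] y [ 0.1031  0.0392 -0.0254 -0.0885]
x [0.0026 0.0033 0.004  0.0019] y [ 0.1055  0.042  -0.02   -0.0837]
x [0.0011 0.0022 0.0014 0.0005] y [ 0.107   0.0431 -0.0215 -0.0846]
```

```bash
python3 -m creep '[{"tx":0,"ty":0,"tz":0.035,"rx":0,"ry":0,"rz":0},{"tx":0,"ty":0,"tz":0.035,"rx":0,"ry":0,"rz":0},{"tx":0,"ty":0,"tz":0.025,"rx":0,"ry":0,"rz":0},{"tx":0,"ty":0,"tz":0,"rx":0,"ry":0,"rz":0},{"tx":0,"ty":0,"tz":0,"rx":0,"ry":0,"rz":0}]'
python3 - <<'E'
from cell import env
from h import *
st(env)
a=env.read_camera("scene")["pixels"][130:250,170:330]; b=env.read_camera("wrist")["pixels"]
cv2.imwrite("pics/s3.png",cv2.resize(a[:,:,::-1],None,fx=4,fy=4)); cv2.imwrite("pics/w3.png",b[:,:,::-1])
E
```

```text
time_s: 3.45
tool_pos: [0.5728, 0.0965, 0.1177]
tool_rot: [180.0, -0.1, 3.9]
force: [0.7, 0.3, 0.6]
grip_width: 0.0006
t 3.45 pos [0.5728 0.0965 0.1177] rot [ 1.7996e+02 -1.0000e-01  3.9100e+00] grip 0.0006 F [0.75 0.32 0.6 ]
rack xy 0.0007 0.0102
```

View pics/s3.png

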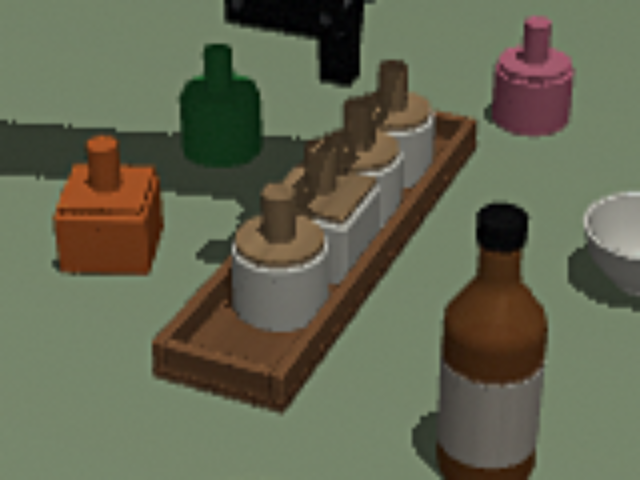

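View pics/w3.png

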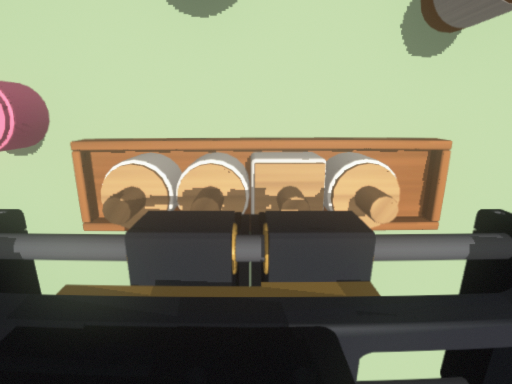

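```bash
python3 - <<'E'
from cell import env
from h import *
st(env)
s=env.read_camera("scene"); t=env.read_camera("top")
p=[.5728,.0965,.0925]
print(proj(s,p),(proj(s,p)-[170,130])*4, proj(t,p))
# knob tops expected
a=np.radians(4.03)
for y in (.1085,.0437,-.0213,-.0863):
    X=[.5728-np.sin(a)*y,.0862+np.cos(a)*y,.096]; print(y,((proj(s,X)-[170,130])*4).round(0),proj(t,X).round(1))
im=t["pixels"][130:290,130:330]; cv2.imwrite("pics/t4.png",cv2.resize(im[:,:,::-1],None,fx=3.5,fy=3.5))
cv2.imwrite("pics/s4.png",s["pixels"][:,:,::-1])
E
```

```text
t 3.55 pos [0.5731 0.097  0.1181] rot [ 1.7997e+02 -1.5000e-01  3.9500e+00] grip 0.0006 F [ 0.07 -0.18  0.39]
rack xy 0.0011 0.0108
[[254.16139303 160.9966515 ]] [[336.64557213 123.98660599]] [[218.02641185 210.50183385]]
0.1085 [[389.  61.]] [[168.7 212.8]]
0.0437 [[355.  99.]] [[201.1 211.4]]
-0.0213 [[317. 140.]] [[233.7 209.9]]
-0.0863 [[274. 186.]] [[266.3 208.4]]
```

View pics/t4.png

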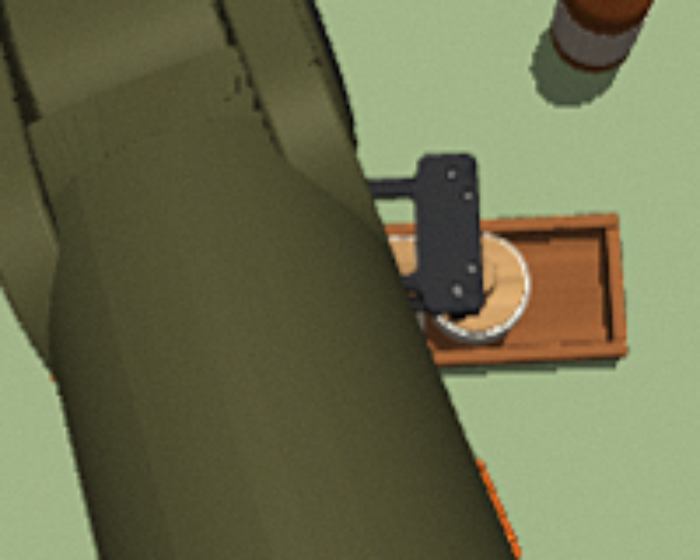

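View pics/s4.png

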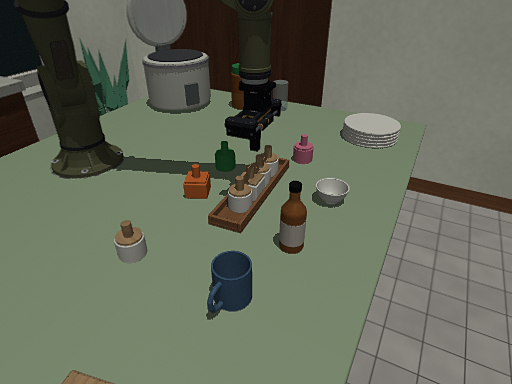

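```bash
python3 - <<'E'
from cell import env
from h import *
s=env.read_camera("scene"); t=env.read_camera("top")
for z in (.1,.15,.2): print(z,plane(t,[(267,174),(267,218.5)],z).round(3).tolist())
for z in (.0925,.11,.125,.14): print(z,plane(s,[(254.5,149.5)],z).round(3))
im=s["pixels"][90:170,200:300]; cv2.imwrite("pics/s5.png",cv2.resize(im[:,:,::-1],None,fx=7,fy=7,interpolation=cv2.INTER_CUBIC))
E
```

```text
0.1 [[0.648, 0.0, 0.1], [0.558, -0.002, 0.1]]
0.15 [[0.636, 0.001, 0.15], [0.552, -0.0, 0.15]]
0.2 [[0.624, 0.003, 0.2], [0.546, 0.001, 0.2]]
0.0925 [[0.541 0.159 0.093]]
0.11 [[0.557 0.128 0.11 ]]
0.125 [[0.572 0.101 0.125]]
0.14 [[0.586 0.074 0.14 ]]
```

View pics/s5.png

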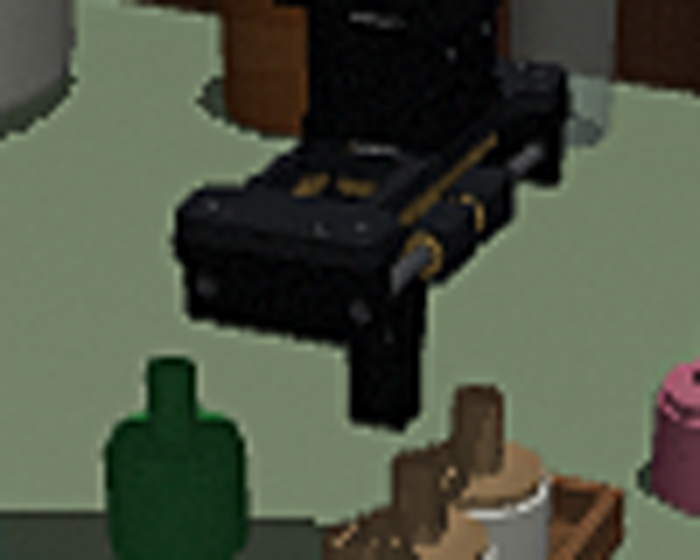

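```bash
python3 - <<'E'
from cell import env
from h import *
st(env)
w=env.read_camera("wrist"); s=env.read_camera("scene"); o=env.get_obs()
print("cam",-w["R"].T@w["t"])
from scipy.spatial.transform import Rotation as Ro
R=Ro.from_euler("xyz",o["tool_rot"],degrees=True).as_matrix(); p=o["tool_pos"]
for dy in(0,.0435,.0585,-.0435):
  for dx in (-.0095,.0095):
    for dz in (.025,-.005,-.045):
      X=p+R@[dx,dy,dz]; print(dx,dy,dz,proj(w,X).round(0),proj(s,X).round(0))
# body corners
for dx in(-.0375,.0375):
  for dy in(-.095,.095):
    for dz in(-.045,): X=p+R@[dx,dy,dz]; print("body",dx,dy,dz,proj(s,X).round(1),((proj(s,X)-[200,90])*7).round(0))
E
```

```text
t 3.75 pos [0.5725 0.0974 0.1172] rot [ 1.7999e+02 -7.0000e-02  3.9900e+00] grip 0.0001 F [-0.3   0.55  0.11]
rack xy 0.0005 0.0112
cam [0.63994208 0.1024357  0.28878489]
-0.0095 0 0.025 [[250. 223.]] [[251. 160.]]
-0.0095 0 -0.005 [[250. 240.]] [[251. 151.]]
-0.0095 0 -0.045 [[250. 275.]] [[251. 137.]]
0.0095 0 0.025 [[250. 198.]] [[257. 162.]]
0.0095 0 -0.005 [[250. 212.]] [[257. 152.]]
0.0095 0 -0.045 [[250. 240.]] [[257. 138.]]
-0.0095 0.0435 0.025 [[309. 223.]] [[244. 168.]]
-0.0095 0.0435 -0.005 [[319. 240.]] [[244. 157.]]
-0.0095 0.0435 -0.045 [[337. 274.]] [[244. 143.]]
0.0095 0.0435 0.025 [[311. 198.]] [[251. 169.]]
0.0095 0.0435 -0.005 [[321. 212.]] [[251. 159.]]
0.0095 0.0435 -0.045 [[341. 239.]] [[251. 145.]]
-0.0095 0.0585 0.025 [[330. 223.]] [[242. 170.]]
-0.0095 0.0585 -0.005 [[342. 240.]] [[242. 160.]]
-0.0095 0.0585 -0.045 [[367. 274.]] [[241. 146.]]
0.0095 0.0585 0.025 [[332. 198.]] [[248. 172.]]
0.0095 0.0585 -0.005 [[345. 212.]] [[248. 161.]]
0.0095 0.0585 -0.045 [[371. 239.]] [[248. 147.]]
-0.0095 -0.0435 0.025 [[191. 223.]] [[257. 154.]]
-0.0095 -0.0435 -0.005 [[181. 240.]] [[257. 144.]]
-0.0095 -0.0435 -0.045 [[163. 274.]] [[257. 131.]]
0.0095 -0.0435 0.025 [[189. 198.]] [[263. 155.]]
0.0095 -0.0435 -0.005 [[180. 212.]] [[264. 145.]]
0.0095 -0.0435 -0.045 [[160. 239.]] [[264. 132.]]
body -0.0375 -0.095 -0.045 [[255.4 122.5]] [[388. 228.]]
body -0.0375 0.095 -0.045 [[224.5 149.8]] [[172. 419.]]
body 0.0375 -0.095 -0.045 [[280.1 126.6]] [[560. 256.]]
body 0.0375 0.095 -0.045 [[252.5 155.4]] [[367. 458.]]
```

```bash
python3 - <<'E'
from cell import env
from h import *
w=env.read_camera("wrist")
im=w["pixels"]; cv2.imwrite("pics/w6.png",cv2.resize(im[120:250,40:480][:,:,::-1],None,fx=1.8,fy=1.8))
cv2.imwrite("pics/w6b.png",im[:,:,::-1])
q=[(72,141),(451,141),(439,229),(81,229)]
for h in (.028,):
    P=plane(w,q,h); print(P.round(4)); print(np.linalg.norm(P[0]-P[1]),np.linalg.norm(P[2]-P[3]),np.linalg.norm(P[0]-P[3]),np.linalg.norm(P[1]-P[2]))
# knob-based: PnP of camera with rack corners from top calibration
X=np.array([[ 0.6043,0.2673,.028],[.6292,-.0888,.028],[.5414,-.0944,.028],[.5163,.2608,.028]])
print(proj(w,X).round(1))
ok,r,t=cv2.solvePnP(X,np.array(q,float),np.array(w["intrinsics"],float),np.array(w["D"],float))
R=cv2.Rodrigues(r)[0]; print("pnp cam",(-R.T@t).ravel(), "given",-w["R"].T@w["t"])
E
```

```text
[[ 0.6056  0.2632  0.028 ]
 [ 0.6298 -0.0842  0.028 ]
 [ 0.5434 -0.0931  0.028 ]
 [ 0.5191  0.2615  0.028 ]]
0.34824321308288475 0.35547006730174785 0.08653169169574226 0.08693511773638775
[[ 67.8 142.2]
 [455.5 142.1]
 [439.8 230.9]
 [ 82.  231.7]]
pnp cam [0.62159056 0.0986647  0.29597984] given [0.63980743 0.10246272 0.28833385]
```

View pics/w6.png

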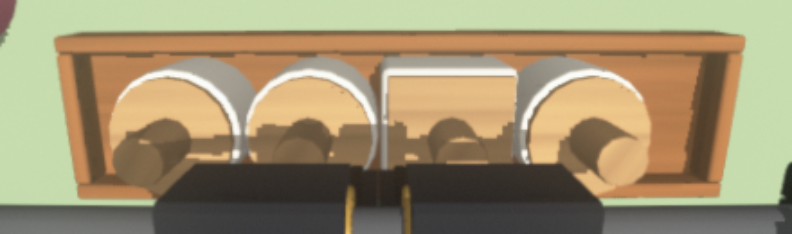

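The two views disagree with the nominal geometry. The finger ends appear about 30 mm higher than "25 mm ahead of the TCP" (scene view at (255,150), predicted (255,161)). Contact will show which is right. I'll lower to TCP z 0.092 and make a small push to the left.

```bash
python3 -m creep '[{"tx":0,"ty":0,"tz":0.012,"rx":0,"ry":0,"rz":0},{"tx":0,"ty":0,"tz":0.012,"rx":0,"ry":0,"rz":0},{"tx":0,"ty":0,"tz":0,"rx":0,"ry":0,"rz":0},{"tx":0,"ty":-0.005,"tz":0,"rx":0,"ry":0,"rz":0},{"tx":0,"ty":-0.005,"tz":0,"rx":0,"ry":0,"rz":0},{"tx":0,"ty":-0.005,"tz":0,"rx":0,"ry":0,"rz":0},{"tx":0,"ty":0,"tz":0,"rx":0,"ry":0,"rz":0}]'
python3 - <<'E'
from cell import env
from h import *
st(env)
s=env.read_camera("scene")["pixels"]; w=env.read_camera("wrist")["pixels"]
a=cv2.resize(s[100:230,190:320][:,:,::-1],None,fx=4,fy=4); 
cv2.imwrite("pics/s7.png",a); cv2.imwrite("pics/w7.png",w[:,:,::-1])
E
```

```text
time_s: 4.78
tool_pos: [0.571, 0.1133, 0.0927]
tool_rot: [-180.0, -0.0, 4.1]
force: [0.3, 0.4, -0.8]
grip_width: 0.0006
t 4.78 pos [0.571  0.1133 0.0927] rot [-1.7999e+02 -2.0000e-02  4.0700e+00] grip 0.0006 F [ 0.33  0.43 -0.75]
rack xy 0.0001 0.0271
```

View pics/s7.png

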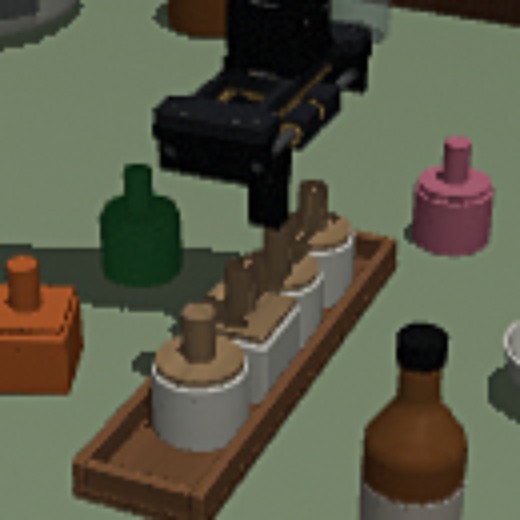

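View pics/w7.png

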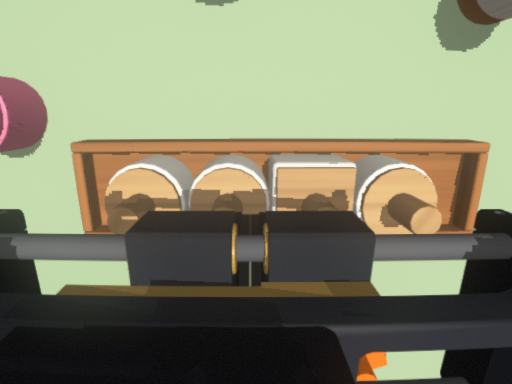

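```bash
python3 - <<'E'
from cell import env
from h import *
st(env)
s=env.read_camera("scene"); im=s["pixels"]
g=cv2.cvtColor(im,cv2.COLOR_RGB2GRAY)
print(g[146:162,250:266])
for z in (.088,.092,.096,.1,.104): 
    P=plane(s,[(257,156.5)],z)[0]; D=P[:2]-[.5728,.0862]; a=np.radians(4.03); print(z,P.round(4),D@[np.cos(a),np.sin(a)],D@[-np.sin(a),np.cos(a)])
E
```

```text
t 4.88 pos [0.5711 0.1124 0.0925] rot [ 1.7998e+02 -1.0000e-02  4.0100e+00] grip 0.0002 F [ 0.38  0.09 -0.02]
rack xy 0.0001 0.0262
[[ 53  47   4   7   4   4   5   3   6   2   8   0 103 134 109  41]
 [138 115   2   0   7   5   2   5   6   2   7   0 102 136 106  42]
 [129 145   8   1   5   3   8   7   7   3   7   0 102 137  79  39]
 [125 141   5   0   2   7   6   4   6   5   5   0 103 137  82  40]
 [126 141   4   0   5   5   2   7   4   8   3   0 107 138  81  41]
 [126 142   4   0   6   4   5   8   2   6   9   0 146 139  80  42]
 [126 142   3   0   1   0   9   5   4   3   5   0 145 137  51  45]
 [125 141   3   5   7   4   6   9   8   6  11   0  98  47  39  43]
 [126 141   1   0   3   6   7   8   9   2   5   0  51  53  43  47]
 [125 137  12   0   3   0   2   7   6   5   8  26  53  53  45  47]
 [124 131  71  50  55  33   7   3   4   0  36  52  50  50  46  46]
 [124 126 130 136 140 118  35  30  21  19  65  56  49  48  52  65]
 [122 124 123 126 131 110  42  54  58  59  60  52  47  46  64 128]
 [122 123 124 125 128 107  39  52  55  54  57  54  47  50 129  46]
 [123 123 124 124 130 109  39  51  55  55  57  52  47  87  45  46]
 [125 125 127 126 131 108  41  52  54  55  55  53  49  49  52  54]]
0.088 [0.5636 0.1312 0.088 ] -0.006019854608166682 0.04556930795512623
0.092 [0.5671 0.1244 0.092 ] -0.002992625788681775 0.03850713927150324
0.096 [0.5706 0.1176 0.096 ] 3.460303080302098e-05 0.031444970587880254
0.1 [0.5741 0.1107 0.1   ] 0.0030618318502878094 0.024382801904257158
0.104 [0.5777 0.1039 0.104 ] 0.006089060669772819 0.017320633220634044
```

The knobs did not move and no force showed, so the finger ends really are about 5 mm behind the reported TCP. The scene ray gives tip z ≈ 0.098. I'll back to the middle, lower about 26 mm more while watching force, and push again.

```bash
python3 -m creep '[{"tx":0,"ty":0.015,"tz":0,"rx":0,"ry":0,"rz":0},{"tx":0,"ty":0,"tz":0,"rx":0,"ry":0,"rz":0},{"tx":0,"ty":0,"tz":0,"rx":0,"ry":0,"rz":0},{"tx":0,"ty":0,"tz":0.006,"rx":0,"ry":0,"rz":0},{"tx":0,"ty":0,"tz":0.006,"rx":0,"ry":0,"rz":0},{"tx":0,"ty":0,"tz":0,"rx":0,"ry":0,"rz":0}]'
python3 - <<'E'
from cell import env
from h import *
st(env)
s=env.read_camera("scene")["pixels"]
a=cv2.resize(s[110:210,200:300][:,:,::-1],None,fx=5,fy=5,interpolation=cv2.INTER_CUBIC); 
cv2.imwrite("pics/s8.png",a)
E
```

```text
time_s: 5.68
tool_pos: [0.5714, 0.0975, 0.0795]
tool_rot: [-180.0, 0.1, 4.0]
force: [-0.1, -0.1, -0.3]
grip_width: 0.0003
t 5.67 pos [0.5714 0.0975 0.0795] rot [-1.80e+02  9.00e-02  4.03e+00] grip 0.0003 F [-0.1  -0.13 -0.31]
rack xy -0.0006 0.0113
```

View pics/s8.png

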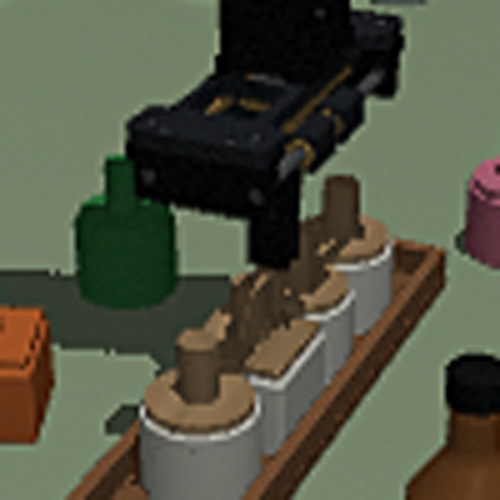

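```bash
python3 -m creep '[{"tx":0,"ty":0,"tz":0.007,"rx":0,"ry":0,"rz":0},{"tx":0,"ty":0,"tz":0.006,"rx":0,"ry":0,"rz":0},{"tx":0,"ty":0,"tz":0,"rx":0,"ry":0,"rz":0},{"tx":0,"ty":-0.004,"tz":0,"rx":0,"ry":0,"rz":0},{"tx":0,"ty":-0.004,"tz":0,"rx":0,"ry":0,"rz":0},{"tx":0,"ty":-0.004,"tz":0,"rx":0,"ry":0,"rz":0},{"tx":0,"ty":-0.004,"tz":0,"rx":0,"ry":0,"rz":0}]'
python3 - <<'E'
from cell import env
from h import *
st(env)
s=env.read_camera("scene")["pixels"]; w=env.read_camera("wrist")["pixels"]
a=cv2.resize(s[110:210,200:300][:,:,::-1],None,fx=5,fy=5,interpolation=cv2.INTER_CUBIC); 
cv2.imwrite("pics/s9.png",a);cv2.imwrite("pics/w9.png",w[:,:,::-1])
E
```

```text
time_s: 6.6
tool_pos: [0.5712, 0.1128, 0.0676]
tool_rot: [179.9, -0.0, 4.0]
force: [0.1, -1.8, 1.7]
grip_width: 0.0005
t 6.6 pos [0.5712 0.1128 0.0676] rot [ 1.7992e+02 -2.0000e-02  3.9800e+00] grip 0.0005 F [ 0.06 -1.76  1.74]
rack xy 0.0003 0.0266
```

View pics/s9.png

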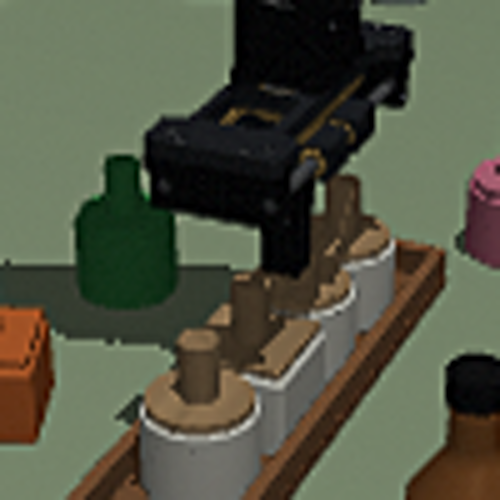

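View pics/w9.png

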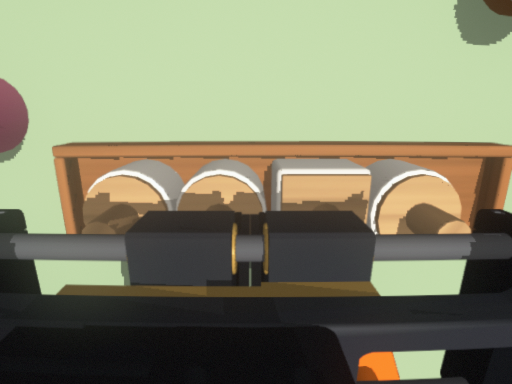

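```bash
python3 -m creep '[{"tx":0,"ty":-0.0035,"tz":0,"rx":0,"ry":0,"rz":0},{"tx":0,"ty":-0.0035,"tz":0,"rx":0,"ry":0,"rz":0},{"tx":0,"ty":-0.003,"tz":0,"rx":0,"ry":0,"rz":0},{"tx":0,"ty":0,"tz":0,"rx":0,"ry":0,"rz":0}]'
python3 - <<'E'
from cell import env
from h import *
st(env)
s=env.read_camera("scene")["pixels"]; w=env.read_camera("wrist")["pixels"]
np.save("w10.npy",w)
a=cv2.resize(s[110:210,200:300][:,:,::-1],None,fx=5,fy=5,interpolation=cv2.INTER_CUBIC); 
cv2.imwrite("pics/s10.png",a);cv2.imwrite("pics/w10.png",cv2.resize(w[130:240,40:300][:,:,::-1],None,fx=3,fy=3,interpolation=cv2.INTER_CUBIC))
E
```

```text
time_s: 7.2
tool_pos: [0.5701, 0.124, 0.0674]
tool_rot: [-180.0, 0.0, 4.0]
force: [0.7, -0.2, 0.3]
grip_width: 0.0002
t 7.2 pos [0.5701 0.124  0.0674] rot [-179.97    0.      4.04] grip 0.0002 F [ 0.65 -0.17  0.29]
rack xy 0.0 0.0379
```

View pics/s10.png

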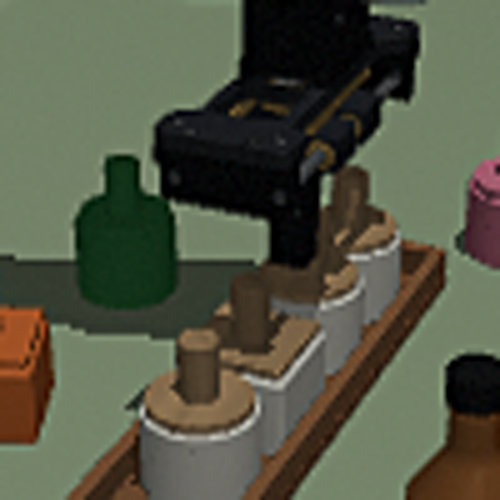

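View pics/w10.png

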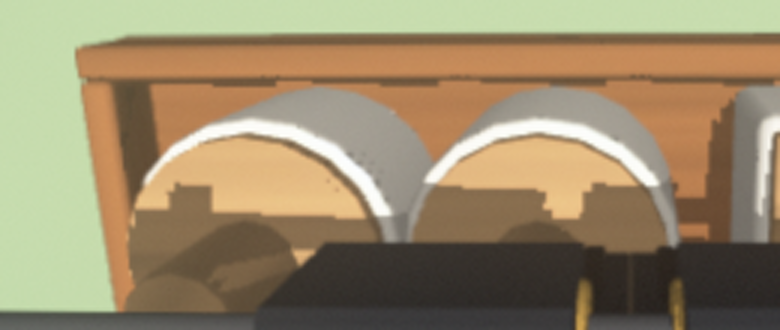

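```bash
cat >> h.py <<'E'
from scipy.optimize import least_squares
def circ(P,r):
    f=lambda c:np.hypot(P[:,0]-c[0],P[:,1]-c[1])-r
    s=least_squares(f,P[:,:2].mean(0)-[.02,0]); return s.x,np.abs(s.fun).max()
def rk(X,ctr=(.5728,.0862)):
    a=np.radians(4.03); D=np.asarray(X)[...,:2]-np.array(ctr)
    return np.round(np.stack([D@[np.cos(a),np.sin(a)],D@[-np.sin(a),np.cos(a)]],-1),4)
E
python3 - <<'E'
from cell import env
from h import *
w=env.read_camera("wrist")
f=lambda L:np.array(L)/3-.33+[40,130]
A=f([(145,180),(180,150),(210,132),(250,122),(300,132),(340,160),(370,195)])
B=f([(430,180),(460,150),(500,128),(540,120),(590,130),(630,155),(655,182)])
for Q in (A,B):
    c,e=circ(plane(w,Q,.056),.032); print(rk(c),e)
print("rack corner outer",rk(plane(w,f([(78,50)]),.028)),"inner far-left", rk(plane(w,f([(108,82)]),.028)))
E
```

```text
[-0.0008  0.122 ] 0.001131556284940348
[-0.0002  0.0577] 0.0007959189357486587
rack corner outer [[0.0452 0.1757]] inner far-left [[0.0372 0.1691]]
```

```bash
python3 -m creep '[{"tx":0,"ty":-0.0035,"tz":0,"rx":0,"ry":0,"rz":0},{"tx":0,"ty":-0.0035,"tz":0,"rx":0,"ry":0,"rz":0},{"tx":0,"ty":-0.0025,"tz":0,"rx":0,"ry":0,"rz":0},{"tx":0,"ty":0,"tz":0,"rx":0,"ry":0,"rz":0},{"tx":0,"ty":0,"tz":0,"rx":0,"ry":0,"rz":0}]'
python3 - <<'E'
from cell import env
from h import *
st(env)
s=env.read_camera("scene")["pixels"]; w=env.read_camera("wrist")["pixels"]
a=cv2.resize(s[110:210,200:300][:,:,::-1],None,fx=5,fy=5,interpolation=cv2.INTER_CUBIC); 
cv2.imwrite("pics/s11.png",a);cv2.imwrite("pics/w11.png",cv2.resize(w[130:240,40:300][:,:,::-1],None,fx=3,fy=3,interpolation=cv2.INTER_CUBIC))
E
```

```text
time_s: 7.98
tool_pos: [0.5694, 0.1333, 0.0673]
tool_rot: [-180.0, 0.0, 4.0]
force: [0.2, -1.3, 0.8]
grip_width: 0.0007
t 7.97 pos [0.5694 0.1333 0.0673] rot [-1.7997e+02  1.0000e-02  4.0200e+00] grip 0.0007 F [ 0.19 -1.3   0.8 ]
rack xy -0.0001 0.0472
```

View pics/w11.png

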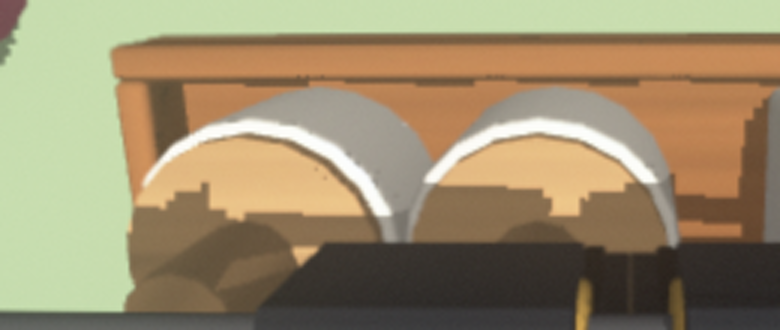

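View pics/s11.png

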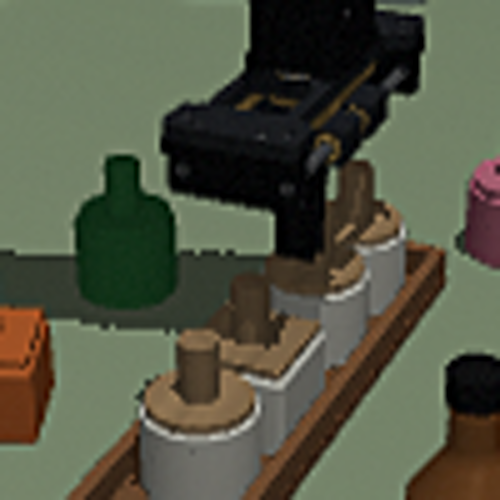

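```bash
python3 -m creep '[{"tx":0,"ty":-0.002,"tz":0,"rx":0,"ry":0,"rz":0},{"tx":0,"ty":0,"tz":0,"rx":0,"ry":0,"rz":0},{"tx":0,"ty":0.02,"tz":0,"rx":0,"ry":0,"rz":0},{"tx":0,"ty":0.02,"tz":0,"rx":0,"ry":0,"rz":0},{"tx":0,"ty":0.004,"tz":0,"rx":0,"ry":0,"rz":0},{"tx":0,"ty":0.004,"tz":0,"rx":0,"ry":0,"rz":0},{"tx":0,"ty":0.004,"tz":0,"rx":0,"ry":0,"rz":0},{"tx":0,"ty":0.004,"tz":0,"rx":0,"ry":0,"rz":0},{"tx":0,"ty":0.004,"tz":0,"rx":0,"ry":0,"rz":0},{"tx":0,"ty":0.004,"tz":0,"rx":0,"ry":0,"rz":0},{"tx":0,"ty":0.004,"tz":0,"rx":0,"ry":0,"rz":0},{"tx":0,"ty":0.004,"tz":0,"rx":0,"ry":0,"rz":0},{"tx":0,"ty":0.004,"tz":0,"rx":0,"ry":0,"rz":0},{"tx":0,"ty":0.004,"tz":0,"rx":0,"ry":0,"rz":0},{"tx":0,"ty":0.003,"tz":0,"rx":0,"ry":0,"rz":0},{"tx":0,"ty":0,"tz":0,"rx":0,"ry":0,"rz":0},{"tx":0,"ty":0,"tz":0,"rx":0,"ry":0,"rz":0}]'
python3 - <<'E'
from cell import env
from h import *
st(env)
s=env.read_camera("scene")["pixels"]; w=env.read_camera("wrist")["pixels"]
a=cv2.resize(s[110:230,190:310][:,:,::-1],None,fx=4,fy=4,interpolation=cv2.INTER_CUBIC); 
cv2.imwrite("pics/s12.png",a);cv2.imwrite("pics/w12.png",cv2.resize(w[130:240,230:490][:,:,::-1],None,fx=3,fy=3,interpolation=cv2.INTER_CUBIC))
E
```

```text
time_s: 10.2
tool_pos: [0.5752, 0.0512, 0.0672]
tool_rot: [179.9, 0.0, 4.0]
force: [0.4, 0.7, 0.9]
grip_width: 0.0004
t 10.2 pos [0.5752 0.0512 0.0672] rot [1.7994e+02 1.0000e-02 3.9800e+00] grip 0.0004 F [0.36 0.67 0.89]
rack xy -0.0001 -0.0351
```

View pics/w12.png

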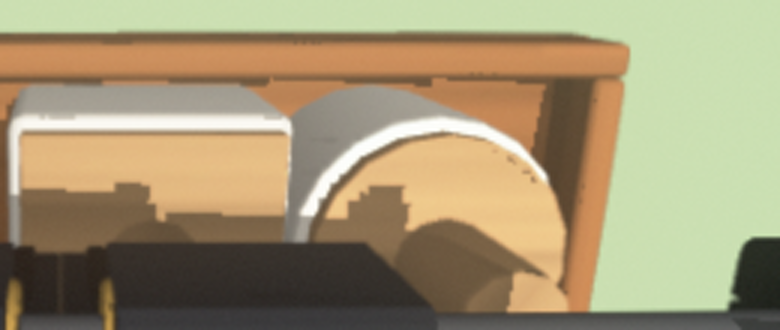

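View pics/s12.png

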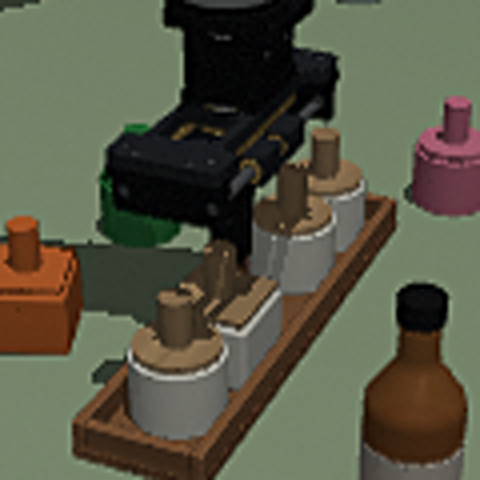

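```bash
python3 - <<'E'
from cell import env
from h import *
w=env.read_camera("wrist")
f=lambda L:np.array(L)/3-.33+[230,130]
A=f([(320,178),(350,148),(400,122),(445,116),(490,123),(520,142),(545,172)])
c,e=circ(plane(w,A,.056),.032); print(rk(c),e)
print("rack corner outer",rk(plane(w,f([(630,45)]),.028)),"inner", rk(plane(w,f([(598,82)]),.028)))
print("square far edge",rk(plane(w,f([(12,122),(290,119)]),.056)))
st(env)
E
```

```text
[ 0.0011 -0.118 ] 0.0005349503301172107
rack corner outer [[ 0.046  -0.1766]] inner [[ 0.0367 -0.1697]]
square far edge [[ 0.032  -0.0244]
 [ 0.0326 -0.0846]]
t 10.35 pos [0.575  0.0512 0.0671] rot [1.7994e+02 4.0000e-02 3.9800e+00] grip 0.0004 F [-0.76  0.21 -0.26]
rack xy -0.0002 -0.0351
```

```bash
python3 -m creep '[{"tx":0,"ty":0.004,"tz":0,"rx":0,"ry":0,"rz":0},{"tx":0,"ty":0.004,"tz":0,"rx":0,"ry":0,"rz":0},{"tx":0,"ty":0.004,"tz":0,"rx":0,"ry":0,"rz":0},{"tx":0,"ty":0.003,"tz":0,"rx":0,"ry":0,"rz":0},{"tx":0,"ty":0,"tz":0,"rx":0,"ry":0,"rz":0},{"tx":0,"ty":0,"tz":0,"rx":0,"ry":0,"rz":0}]'
python3 - <<'E'
from cell import env
from h import *
st(env)
s=env.read_camera("scene")["pixels"]; w=env.read_camera("wrist")["pixels"]
a=cv2.resize(s[110:230,190:310][:,:,::-1],None,fx=4,fy=4,interpolation=cv2.INTER_CUBIC); 
cv2.imwrite("pics/s13.png",a);cv2.imwrite("pics/w13.png",cv2.resize(w[130:240,230:490][:,:,::-1],None,fx=3,fy=3,interpolation=cv2.INTER_CUBIC))
E
```

```text
time_s: 11.1
tool_pos: [0.5763, 0.0362, 0.0674]
tool_rot: [179.9, 0.0, 4.0]
force: [0.6, -0.2, 0.4]
grip_width: 0.0007
t 11.1 pos [0.5763 0.0362 0.0674] rot [1.7994e+02 1.0000e-02 3.9700e+00] grip 0.0007 F [ 0.56 -0.23  0.39]
rack xy -0.0 -0.0501
```

View pics/w13.png

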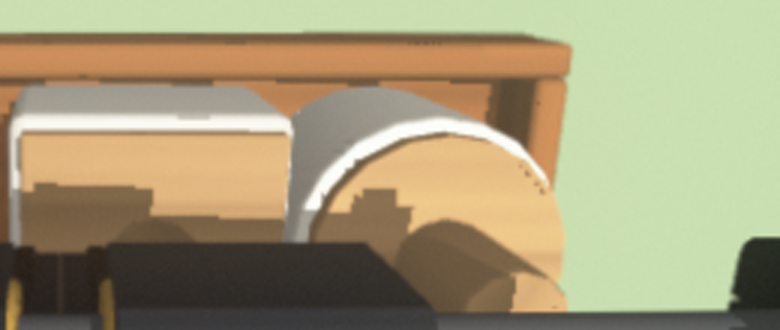

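View pics/s13.png

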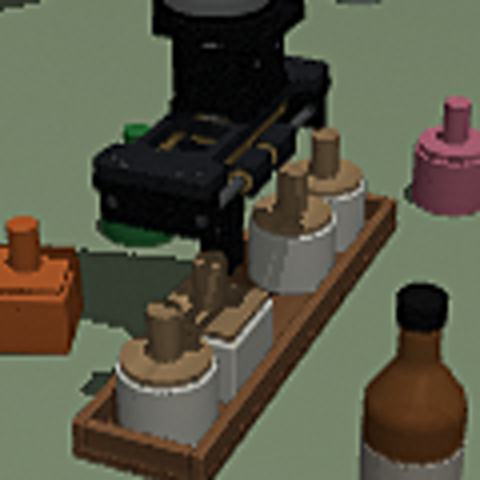

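The gap is open. Now I'll back off, rise and travel above the loose canister.

```bash
python3 -m creep '[{"tx":0,"ty":-0.005,"tz":0,"rx":0,"ry":0,"rz":0},{"tx":0,"ty":0,"tz":-0.03,"rx":0,"ry":0,"rz":0},{"tx":0,"ty":0,"tz":-0.04,"rx":0,"ry":0,"rz":0},{"tx":0,"ty":0,"tz":-0.04,"rx":0,"ry":0,"rz":0},{"tx":-0.0182,"ty":0.0368,"tz":0,"rx":0,"ry":0,"rz":0},{"tx":-0.0182,"ty":0.0368,"tz":0,"rx":0,"ry":0,"rz":0},{"tx":-0.0182,"ty":0.0368,"tz":0,"rx":0,"ry":0,"rz":0},{"tx":-0.0182,"ty":0.0368,"tz":0,"rx":0,"ry":0,"rz":0},{"tx":-0.0182,"ty":0.0368,"tz":0,"rx":0,"ry":0,"rz":0},{"tx":-0.0182,"ty":0.0368,"tz":0,"rx":0,"ry":0,"rz":0},{"tx":-0.0182,"ty":0.0368,"tz":0,"rx":0,"ry":0,"rz":0},{"tx":-0.0182,"ty":0.0368,"tz":0,"rx":0,"ry":0,"rz":0},{"tx":0,"ty":0,"tz":0,"rx":0,"ry":0,"rz":0},{"tx":0,"ty":0,"tz":0,"rx":0,"ry":0,"rz":0},{"tx":0,"ty":0,"tz":0,"rx":0,"ry":0,"rz":0}]'
python3 -m creep '[{"tx":0,"ty":0,"tz":0,"rx":0,"ry":0,"rz":0},{"tx":0,"ty":0,"tz":0,"rx":0,"ry":0,"rz":0}]' 0.06
python3 - <<'E'
from cell import env
from h import *
st(env)
s=env.read_camera("scene")["pixels"]; w=env.read_camera("wrist")["pixels"]; t=env.read_camera("top")["pixels"]
cv2.imwrite("pics/t14.png",cv2.resize(t[140:310,130:430][:,:,::-1],None,fx=2.6,fy=2.6,interpolation=cv2.INTER_CUBIC))
cv2.imwrite("pics/s14.png",cv2.resize(s[170:290,60:220][:,:,::-1],None,fx=4,fy=4,interpolation=cv2.INTER_CUBIC));cv2.imwrite("pics/w14.png",w[:,:,::-1])
E
```

```text
time_s: 13.08
tool_pos: [0.4521, -0.2602, 0.1776]
tool_rot: [-180.0, -0.0, 4.2]
force: [-0.7, 0.2, 0.5]
grip_width: 0.0004
time_s: 13.32
tool_pos: [0.4515, -0.2613, 0.1775]
tool_rot: [180.0, 0.0, 4.1]
force: [-0.1, 0.1, -0.5]
grip_width: 0.0132
t 13.32 pos [ 0.4515 -0.2613  0.1775] rot [179.99   0.     4.06] grip 0.0132 F [-0.05  0.09 -0.48]
rack xy -0.1454 -0.3381
```

View pics/w14.png

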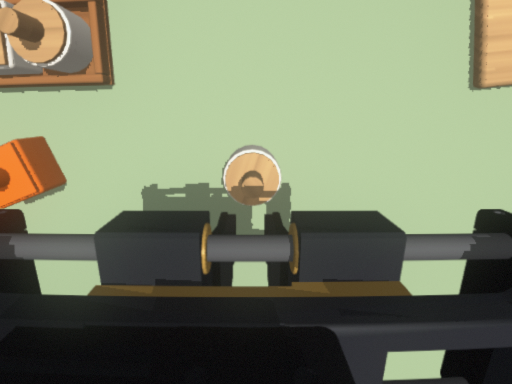

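View pics/s14.png

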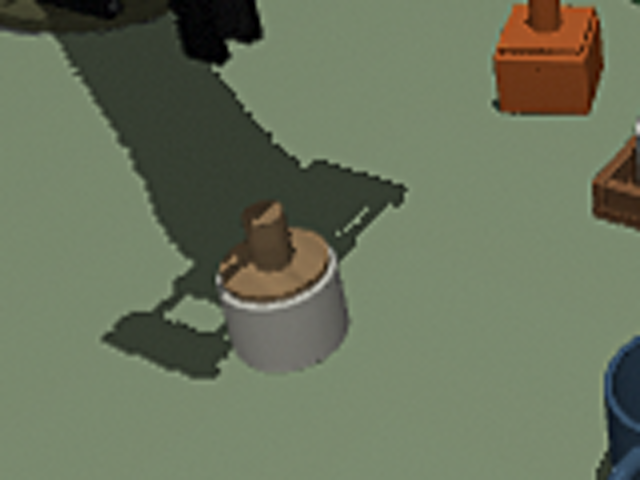

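View pics/t14.png

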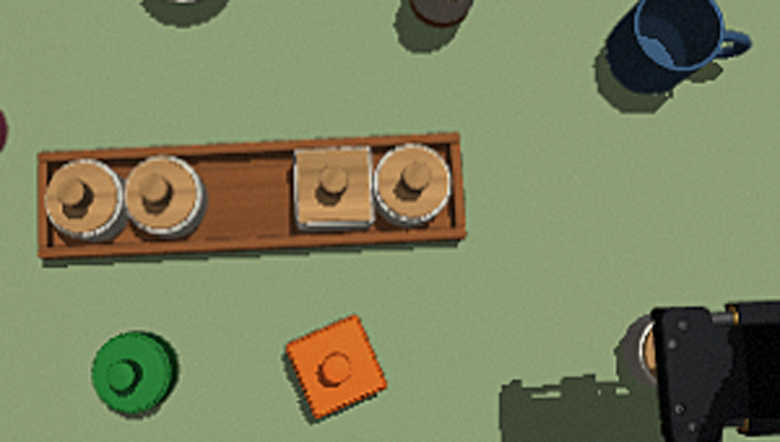

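The top view shows a clear gap between the second round canister (crop 165,197) and the square (333,188). I'll measure the gap and the loose canister.

```bash
cat > meas.py <<'E'
from h import *
def lids(c):
    hsv=cv2.cvtColor(c["pixels"],cv2.COLOR_RGB2HSV)
    tan=((hsv[...,0]<22)&(hsv[...,1]>80)&(hsv[...,1]<165)&(hsv[...,2]>130)).astype(np.uint8)
    tan[:190]=0;tan[245:]=0
    n,l,s,ce=cv2.connectedComponentsWithStats(tan)
    for i in range(1,n):
        if 350<s[i,4]<800:
            cn=max(cv2.findContours((l==i).astype(np.uint8),0,1)[0],key=len)
            (u,v),r=cv2.minEnclosingCircle(cn); q=(s[i][0]+(s[i][2]-1)/2,s[i][1]+(s[i][3]-1)/2)
            print(np.round((u,v),1),round(r,1),rk(plane(c,[(u,v),q],.062)).tolist())
E
python3 - <<'E'
from cell import env
from meas import *
t=env.read_camera("top"); w=env.read_camera("wrist"); lids(t)
f=lambda L:np.array(L)/2.6-.3+[130,140]
print("rack corners",rk(plane(t,f([(38,154),(459,134),(465,238),(41,258)]),.028)).tolist())
print("inner edges gap at body top z=.056: left can right edge, square left edge",rk(plane(t,f([(206,195),(293,190)]),.056)).tolist())
hsv=cv2.cvtColor(w["pixels"],cv2.COLOR_RGB2HSV)
m=((hsv[...,0]<22)&(hsv[...,1]>80)).astype(np.uint8); m[:140]=0;m[212:]=0;m[:,:215]=0;m[:,290:]=0
cn=max(cv2.findContours(m,0,1)[0],key=len); c,r=cv2.minEnclosingCircle(cn); print(c,r)
X=plane(w,[c],.054)[0]; print(X,rk(X)); st(env)
E
```

```text
[497.  203.5] 19.5 [[-0.0084, -0.5908], [-0.0128, -0.5902]]
[257.5 210.5] 19.1 [[0.0013, -0.0689], [0.0013, -0.0699]]
[288.9 208.9] 14.2 [[0.0017, -0.1344], [0.0004, -0.1336]]
[191.1 213.2] 14.2 [[0.002, 0.0696], [0.0024, 0.0697]]
[160.1 215.3] 14.3 [[0.0005, 0.1344], [0.001, 0.1336]]
rack corners [[0.0429, 0.178], [0.0437, -0.1782], [-0.0442, -0.1772], [-0.0449, 0.1752]]
inner edges gap at body top z=.056: left can right edge, square left edge [[-0.0021, 0.0331], [-0.0012, -0.0371]]
(251.4322052001953, 178.71609497070312) 26.577068328857422
[ 0.45263766 -0.26316197  0.054     ] [-0.1444 -0.3401]
t 13.57 pos [ 0.4512 -0.2618  0.1774] rot [180.   0.   4.] grip 0.0329 F [0.55 0.72 0.35]
rack xy -0.1457 -0.3386
```

```bash
python3 -m creep '[{"tx":0.0007,"ty":0.001,"tz":0.02,"rx":0,"ry":0,"rz":0},{"tx":0,"ty":0,"tz":0.025,"rx":0,"ry":0,"rz":0},{"tx":0,"ty":0,"tz":0.02,"rx":0,"ry":0,"rz":0},{"tx":0,"ty":0,"tz":0.02,"rx":0,"ry":0,"rz":0},{"tx":0,"ty":0,"tz":0.015,"rx":0,"ry":0,"rz":0},{"tx":0,"ty":0,"tz":0.01,"rx":0,"ry":0,"rz":0},{"tx":0,"ty":0,"tz":0.008,"rx":0,"ry":0,"rz":0},{"tx":0,"ty":0,"tz":0,"rx":0,"ry":0,"rz":0},{"tx":0,"ty":0,"tz":0,"rx":0,"ry":0,"rz":0}]'
python3 - <<'E'
from cell import env
from h import *
st(env)
s=env.read_camera("scene")["pixels"]; w=env.read_camera("wrist")["pixels"]
cv2.imwrite("pics/s15.png",cv2.resize(s[170:290,60:220][:,:,::-1],None,fx=4,fy=4,interpolation=cv2.INTER_CUBIC));cv2.imwrite("pics/w15.png",w[:,:,::-1])
E
```

```text
time_s: 14.7
tool_pos: [0.4524, -0.263, 0.06]
tool_rot: [180.0, -0.0, 4.0]
force: [0.1, -0.1, 0.6]
grip_width: 0.0596
t 14.7 pos [ 0.4524 -0.263   0.06  ] rot [ 1.7996e+02 -4.0000e-02  4.0000e+00] grip 0.0596 F [ 0.13 -0.09  0.58]
rack xy -0.1446 -0.3399
```

View pics/s15.png

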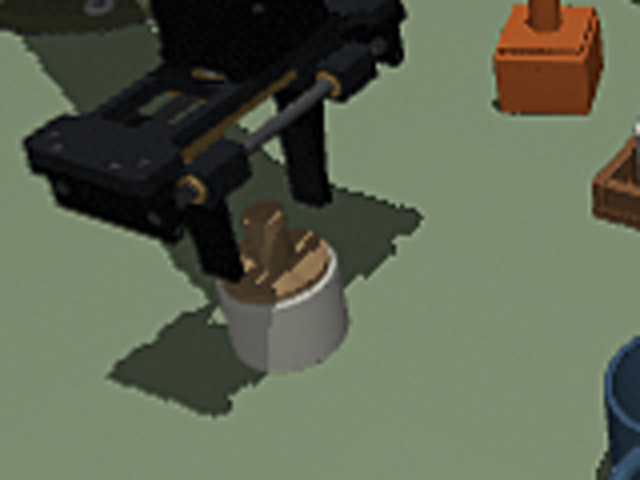

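View pics/w15.png

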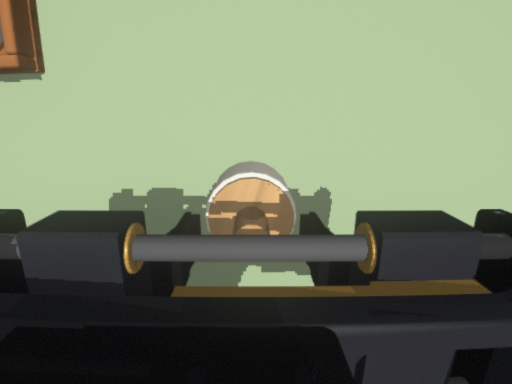

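The fingers straddle the knob: finger tips at crop (230,278) and (312,205), knob at (268,240). I'll lower 3 mm more and close at 25 N.

```bash
python3 -m creep '[{"tx":0,"ty":0,"tz":0.003,"rx":0,"ry":0,"rz":0}]' 0.06 25
python3 -m creep '[{"tx":0,"ty":0,"tz":0,"rx":0,"ry":0,"rz":0},{"tx":0,"ty":0,"tz":0,"rx":0,"ry":0,"rz":0},{"tx":0,"ty":0,"tz":0,"rx":0,"ry":0,"rz":0},{"tx":0,"ty":0,"tz":0,"rx":0,"ry":0,"rz":0},{"tx":0,"ty":0,"tz":0,"rx":0,"ry":0,"rz":0}]' 0 25
python3 - <<'E'
from cell import env
from h import *
st(env)
s=env.read_camera("scene")["pixels"]; w=env.read_camera("wrist")["pixels"]
cv2.imwrite("pics/s16.png",cv2.resize(s[170:290,60:220][:,:,::-1],None,fx=4,fy=4,interpolation=cv2.INTER_CUBIC));cv2.imwrite("pics/w16.png",w[:,:,::-1])
E
```

```text
time_s: 14.92
tool_pos: [0.4525, -0.2631, 0.057]
tool_rot: [179.9, -0.1, 4.0]
force: [-0.3, 1.0, -0.2]
grip_width: 0.06
time_s: 15.55
tool_pos: [0.452, -0.2631, 0.0564]
tool_rot: [180.0, -0.0, 4.0]
force: [0.2, -1.1, -0.6]
grip_width: 0.0211
t 15.55 pos [ 0.452  -0.2631  0.0564] rot [179.97  -0.     3.99] grip 0.0211 F [ 0.15 -1.11 -0.59]
rack xy -0.1451 -0.3399
```

View pics/s16.png

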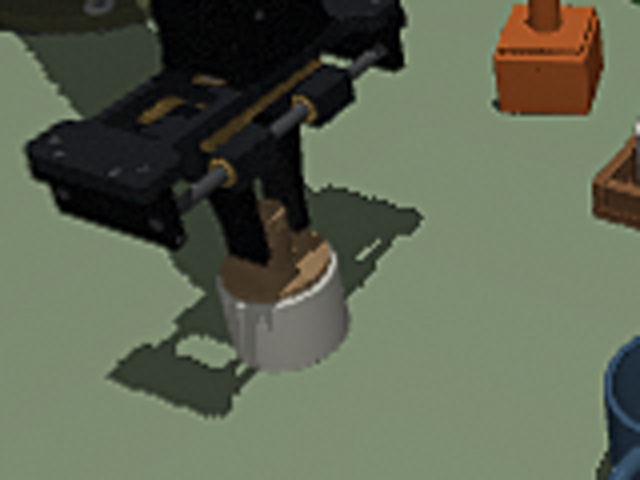

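```bash
python3 -m creep '[{"tx":0,"ty":0,"tz":-0.005,"rx":0,"ry":0,"rz":0},{"tx":0,"ty":0,"tz":-0.01,"rx":0,"ry":0,"rz":0},{"tx":0,"ty":0,"tz":-0.02,"rx":0,"ry":0,"rz":0},{"tx":0,"ty":0,"tz":-0.02,"rx":0,"ry":0,"rz":0},{"tx":0,"ty":0,"tz":-0.02,"rx":0,"ry":0,"rz":0},{"tx":0,"ty":0,"tz":-0.02,"rx":0,"ry":0,"rz":0},{"tx":0,"ty":0,"tz":-0.02,"rx":0,"ry":0,"rz":0},{"tx":0,"ty":0,"tz":0,"rx":0,"ry":0,"rz":0},{"tx":0,"ty":0,"tz":0,"rx":0,"ry":0,"rz":0}]'
python3 - <<'E'
from cell import env
from h import *
st(env)
s=env.read_camera("scene")["pixels"]; w=env.read_camera("wrist")["pixels"]
cv2.imwrite("pics/s17.png",cv2.resize(s[130:250,60:220][:,:,::-1],None,fx=4,fy=4,interpolation=cv2.INTER_CUBIC));cv2.imwrite("pics/w17.png",w[:,:,::-1])
E
```

```text
time_s: 16.77
tool_pos: [0.4515, -0.2624, 0.1708]
tool_rot: [-180.0, 0.1, 4.0]
force: [-0.5, 0.5, -4.0]
grip_width: 0.0215
t 16.77 pos [ 0.4515 -0.2624  0.1708] rot [-1.7997e+02  6.0000e-02  4.0000e+00] grip 0.0215 F [-0.5   0.54 -3.96]
rack xy -0.1455 -0.3393
```

View pics/s17.png

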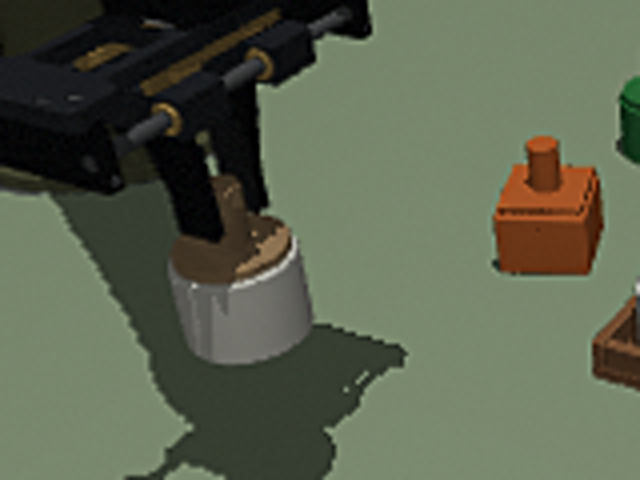

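View pics/w17.png

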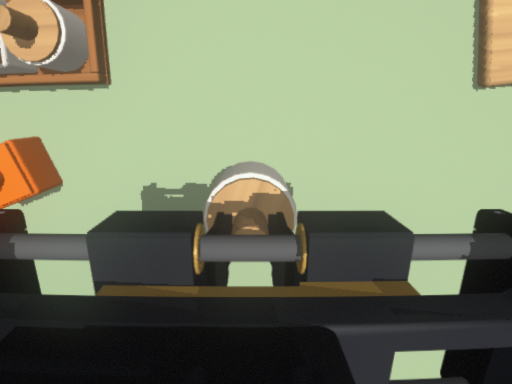

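Held, with -4 N on the wrist and the canister upright. Now I'll carry it over the gap.

```bash
python3 -m creep '[{"tx":0,"ty":0,"tz":-0.02,"rx":0,"ry":0,"rz":0},{"tx":0.0061,"ty":-0.0142,"tz":0,"rx":0,"ry":0,"rz":0},{"tx":0.0122,"ty":-0.0283,"tz":0,"rx":0,"ry":0,"rz":0},{"tx":0.0122,"ty":-0.0283,"tz":0,"rx":0,"ry":0,"rz":0},{"tx":0.0122,"ty":-0.0283,"tz":0,"rx":0,"ry":0,"rz":0},{"tx":0.0122,"ty":-0.0283,"tz":0,"rx":0,"ry":0,"rz":0},{"tx":0.0122,"ty":-0.0283,"tz":0,"rx":0,"ry":0,"rz":0},{"tx":0.0122,"ty":-0.0283,"tz":0,"rx":0,"ry":0,"rz":0},{"tx":0.0122,"ty":-0.0283,"tz":0,"rx":0,"ry":0,"rz":0},{"tx":0.0122,"ty":-0.0283,"tz":0,"rx":0,"ry":0,"rz":0},{"tx":0.0122,"ty":-0.0283,"tz":0,"rx":0,"ry":0,"rz":0},{"tx":0.0122,"ty":-0.0283,"tz":0,"rx":0,"ry":0,"rz":0},{"tx":0.0122,"ty":-0.0283,"tz":0,"rx":0,"ry":0,"rz":0},{"tx":0.0061,"ty":-0.0142,"tz":0,"rx":0,"ry":0,"rz":0},{"tx":0,"ty":0,"tz":0,"rx":0,"ry":0,"rz":0},{"tx":0,"ty":0,"tz":0,"rx":0,"ry":0,"rz":0},{"tx":0,"ty":0,"tz":0,"rx":0,"ry":0,"rz":0},{"tx":0,"ty":0,"tz":0,"rx":0,"ry":0,"rz":0}]'
python3 - <<'E'
from cell import env
from h import *
st(env)
s=env.read_camera("scene")["pixels"]; w=env.read_camera("wrist")["pixels"]
cv2.imwrite("pics/s18.png",cv2.resize(s[80:230,190:320][:,:,::-1],None,fx=4,fy=4,interpolation=cv2.INTER_CUBIC));cv2.imwrite("pics/w18.png",w[:,:,::-1])
E
```

```text
time_s: 19.12
tool_pos: [0.5743, 0.0852, 0.1915]
tool_rot: [180.0, 0.0, 3.9]
force: [0.7, 0.1, -3.8]
grip_width: 0.0211
t 19.12 pos [0.5743 0.0852 0.1915] rot [179.96   0.     3.9 ] grip 0.0211 F [ 0.68  0.14 -3.81]
rack xy 0.0015 -0.0011
```

View pics/s18.png

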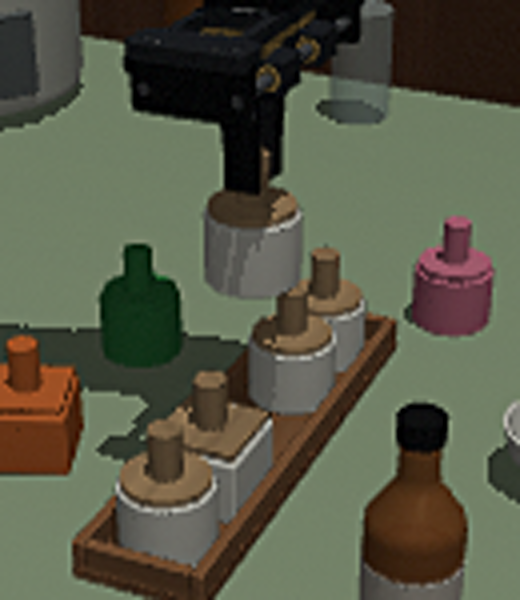

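View pics/w18.png

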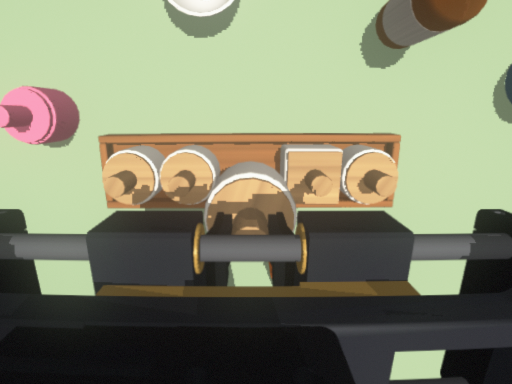

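```bash
python3 - <<'E'
from cell import env
from h import *
st(env)
w=env.read_camera("wrist"); s=env.read_camera("scene")
cv2.imwrite("pics/w19.png",cv2.resize(w["pixels"][150:240,190:310][:,:,::-1],None,fx=6,fy=6,interpolation=cv2.INTER_CUBIC))
cv2.imwrite("pics/s19.png",cv2.resize(s["pixels"][115:165,230:280][:,:,::-1],None,fx=10,fy=10,interpolation=cv2.INTER_CUBIC))
a=np.radians(4.03); X=np.array([.5728+.001*np.cos(a),.0862,0])
for z in (.135,.16,.183): print(z,((proj(s,X+[0,0,z])-[230,115])*10).round(1))
E
```

```text
t 19.23 pos [0.5744 0.0857 0.1915] rot [ 1.7998e+02 -1.0000e-02  3.9400e+00] grip 0.0212 F [-0.07 -0.28 -3.86]
rack xy 0.0015 -0.0006
0.135 [[226.5 334.9]]
0.16 [[226.1 248.1]]
0.183 [[225.7 165.9]]
```

View pics/w19.png

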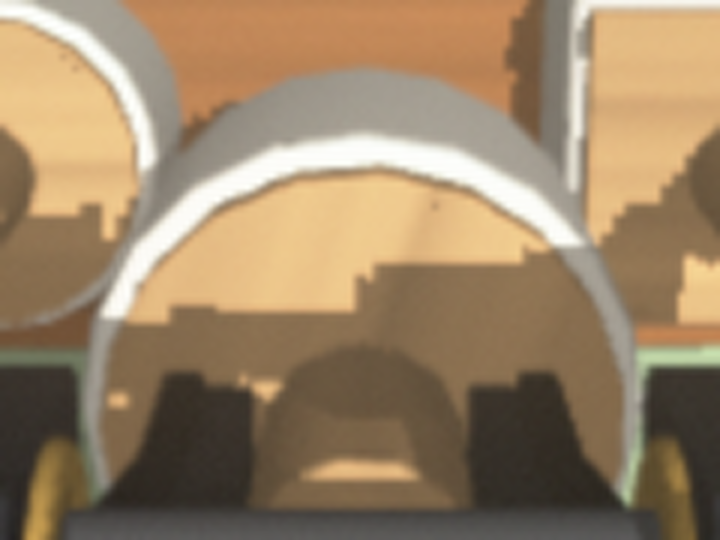

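View pics/s19.png

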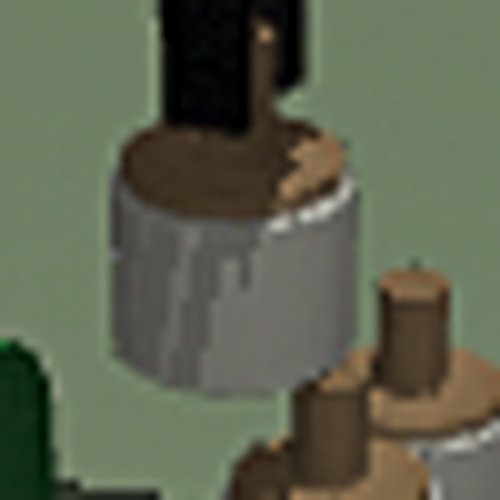

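```bash
python3 - <<'E'
from cell import env
from h import *
st(env)
w=env.read_camera("wrist")
f=lambda L:np.array(L)/6-.42+[190,150]
A=f([(100,315),(145,235),(205,180),(280,145),(365,133),(450,145),(525,180),(583,235),(630,320)])
for z in(.180,.183,.186):
    P=plane(w,A,z); c,e=circ(P,.032); print(z,c,rk(c),e)
E
```

```text
t 19.32 pos [0.5744 0.086  0.1915] rot [ 1.7999e+02 -1.0000e-02  3.9700e+00] grip 0.0214 F [ 0.04  1.03 -2.97]
rack xy 0.0016 -0.0003
0.18 [0.57340256 0.08590011] [ 0.0006 -0.0003] 0.00042550413841646595
0.183 [0.57387649 0.08594368] [ 0.0011 -0.0003] 0.000708289674455645
0.186 [0.57435131 0.08598738] [ 0.0015 -0.0003] 0.0009792450525820222
```

The canister is centred over the gap at rack (0.001, 0.000), and the gap centre is 0.000. I'll lower to just above the wall tops, then check.

```bash
python3 -m creep '[{"tx":0,"ty":0,"tz":0.01,"rx":0,"ry":0,"rz":0},{"tx":0,"ty":0,"tz":0.02,"rx":0,"ry":0,"rz":0},{"tx":0,"ty":0,"tz":0.015,"rx":0,"ry":0,"rz":0},{"tx":0,"ty":0,"tz":0.01,"rx":0,"ry":0,"rz":0},{"tx":0,"ty":0,"tz":0.01,"rx":0,"ry":0,"rz":0},{"tx":0,"ty":0,"tz":0.01,"rx":0,"ry":0,"rz":0},{"tx":0,"ty":0,"tz":0.01,"rx":0,"ry":0,"rz":0},{"tx":0,"ty":0,"tz":0.01,"rx":0,"ry":0,"rz":0},{"tx":0,"ty":0,"tz":0.005,"rx":0,"ry":0,"rz":0},{"tx":0,"ty":0,"tz":0,"rx":0,"ry":0,"rz":0},{"tx":0,"ty":0,"tz":0,"rx":0,"ry":0,"rz":0}]'
python3 - <<'E'
from cell import env
from h import *
st(env)
s=env.read_camera("scene")["pixels"]; w=env.read_camera("wrist")["pixels"]
cv2.imwrite("pics/s20.png",cv2.resize(s[80:230,190:320][:,:,::-1],None,fx=4,fy=4,interpolation=cv2.INTER_CUBIC));cv2.imwrite("pics/w20.png",w[:,:,::-1])
E
```

```text
time_s: 20.75
tool_pos: [0.5747, 0.0864, 0.0918]
tool_rot: [180.0, -0.0, 4.0]
force: [0.1, -1.0, -3.7]
grip_width: 0.0213
t 20.75 pos [0.5747 0.0864 0.0918] rot [ 1.8e+02 -4.0e-02  4.0e+00] grip 0.0213 F [ 0.08 -1.04 -3.72]
rack xy 0.0019 0.0001
```

View pics/s20.png

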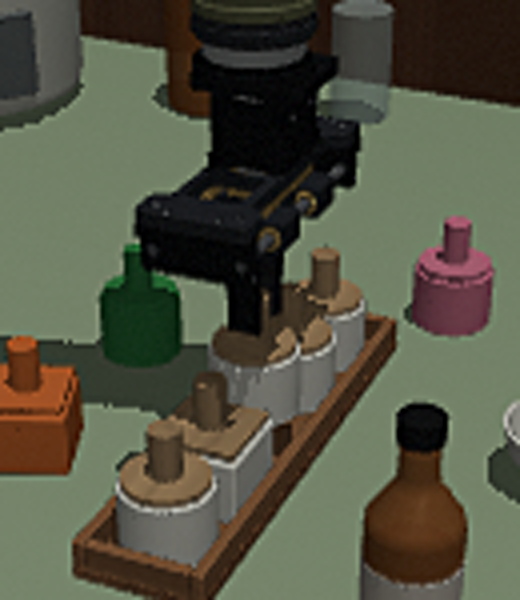

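View pics/w20.png

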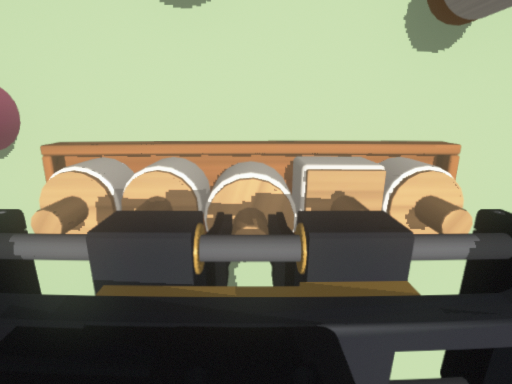

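```bash
python3 -m creep '[{"tx":-0.0008,"ty":0,"tz":0.004,"rx":0,"ry":0,"rz":0},{"tx":0,"ty":0,"tz":0.004,"rx":0,"ry":0,"rz":0},{"tx":0,"ty":0,"tz":0.004,"rx":0,"ry":0,"rz":0},{"tx":0,"ty":0,"tz":0.004,"rx":0,"ry":0,"rz":0},{"tx":0,"ty":0,"tz":0.004,"rx":0,"ry":0,"rz":0},{"tx":0,"ty":0,"tz":0.002,"rx":0,"ry":0,"rz":0},{"tx":0,"ty":0,"tz":0,"rx":0,"ry":0,"rz":0},{"tx":0,"ty":0,"tz":0,"rx":0,"ry":0,"rz":0}]'
python3 -m creep '[{"tx":0,"ty":0,"tz":0.0015,"rx":0,"ry":0,"rz":0},{"tx":0,"ty":0,"tz":0,"rx":0,"ry":0,"rz":0}]'
```

```text
time_s: 21.85
tool_pos: [0.5737, 0.0863, 0.0696]
tool_rot: [180.0, -0.0, 4.0]
force: [-0.1, -0.2, -3.9]
grip_width: 0.021
time_s: 22.1
tool_pos: [0.5735, 0.0862, 0.0678]
tool_rot: [180.0, 0.0, 4.0]
force: [-0.2, 0.4, -3.6]
grip_width: 0.0214
```

```bash
python3 -m creep '[{"tx":0,"ty":0,"tz":0.001,"rx":0,"ry":0,"rz":0},{"tx":0,"ty":0,"tz":0.001,"rx":0,"ry":0,"rz":0},{"tx":0,"ty":0,"tz":0,"rx":0,"ry":0,"rz":0}]'
python3 -m creep '[{"tx":0,"ty":0,"tz":0.001,"rx":0,"ry":0,"rz":0},{"tx":0,"ty":0,"tz":0,"rx":0,"ry":0,"rz":0}]'
python3 -m creep '[{"tx":0,"ty":0,"tz":0.001,"rx":0,"ry":0,"rz":0},{"tx":0,"ty":0,"tz":0,"rx":0,"ry":0,"rz":0}]'
```

```text
time_s: 22.48
tool_pos: [0.5735, 0.0862, 0.0658]
tool_rot: [180.0, 0.0, 4.0]
force: [-0.5, -0.1, -2.9]
grip_width: 0.0211
time_s: 22.72
tool_pos: [0.5735, 0.0862, 0.0648]
tool_rot: [180.0, 0.0, 4.0]
force: [-0.6, 0.4, -3.5]
grip_width: 0.021
time_s: 22.98
tool_pos: [0.5739, 0.0862, 0.0644]
tool_rot: [180.0, -0.0, 4.0]
force: [-0.7, -0.9, 1.4]
grip_width: 0.0214
```

The load is off the wrist at TCP z 0.0644, as predicted, so the canister is on the floor. I'll check once before releasing.

```bash
python3 - <<'E'
from cell import env
from h import *
st(env)
s=env.read_camera("scene")["pixels"]; w=env.read_camera("wrist")["pixels"]
cv2.imwrite("pics/s21.png",cv2.resize(s[80:230,190:320][:,:,::-1],None,fx=4,fy=4,interpolation=cv2.INTER_CUBIC));cv2.imwrite("pics/w21.png",w[:,:,::-1])
E
```

```text
t 22.98 pos [0.5739 0.0862 0.0644] rot [ 1.7998e+02 -3.0000e-02  3.9900e+00] grip 0.0214 F [-0.7  -0.93  1.36]
rack xy 0.0011 -0.0001
```

View pics/s21.png

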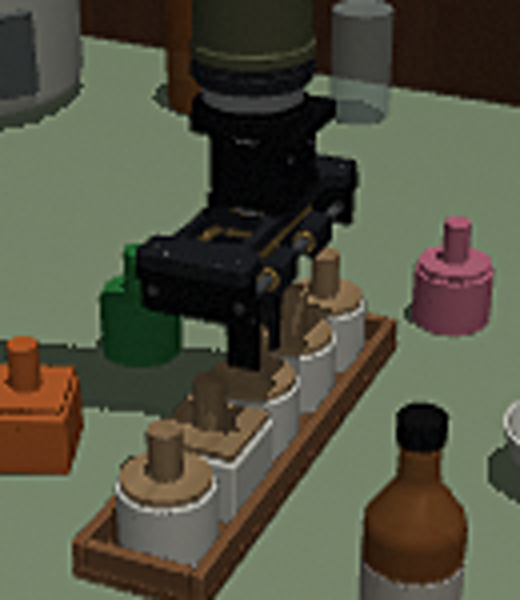

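View pics/w21.png

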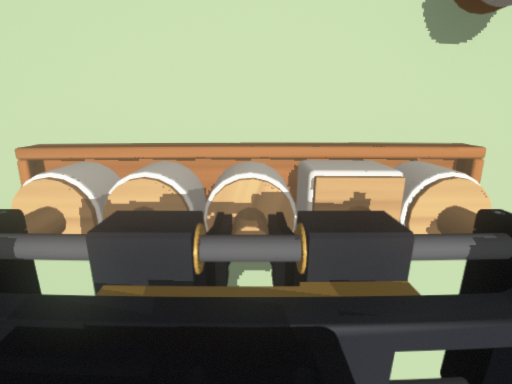

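All five stand in line at the same height, with the new one at about (252,205) in the wrist view. I'll open to 45 mm, rise straight up and move clear.

```bash
python3 -m creep '[{"tx":0,"ty":0,"tz":0,"rx":0,"ry":0,"rz":0},{"tx":0,"ty":0,"tz":0,"rx":0,"ry":0,"rz":0},{"tx":0,"ty":0,"tz":0,"rx":0,"ry":0,"rz":0},{"tx":0,"ty":0,"tz":0,"rx":0,"ry":0,"rz":0}]' 0.045
python3 -m creep '[{"tx":0,"ty":0,"tz":-0.005,"rx":0,"ry":0,"rz":0},{"tx":0,"ty":0,"tz":-0.01,"rx":0,"ry":0,"rz":0},{"tx":0,"ty":0,"tz":-0.02,"rx":0,"ry":0,"rz":0},{"tx":0,"ty":0,"tz":-0.03,"rx":0,"ry":0,"rz":0},{"tx":0,"ty":0,"tz":-0.04,"rx":0,"ry":0,"rz":0},{"tx":0,"ty":0,"tz":-0.04,"rx":0,"ry":0,"rz":0},{"tx":-0.02,"ty":0.04,"tz":0,"rx":0,"ry":0,"rz":0},{"tx":-0.02,"ty":0.04,"tz":0,"rx":0,"ry":0,"rz":0},{"tx":-0.02,"ty":0.04,"tz":0,"rx":0,"ry":0,"rz":0},{"tx":-0.02,"ty":0.04,"tz":0,"rx":0,"ry":0,"rz":0},{"tx":-0.02,"ty":0.04,"tz":0,"rx":0,"ry":0,"rz":0},{"tx":-0.02,"ty":0.04,"tz":0,"rx":0,"ry":0,"rz":0},{"tx":-0.02,"ty":0.04,"tz":0,"rx":0,"ry":0,"rz":0},{"tx":0,"ty":0.04,"tz":0,"rx":0,"ry":0,"rz":0},{"tx":0,"ty":0,"tz":0,"rx":0,"ry":0,"rz":0},{"tx":0,"ty":0,"tz":0,"rx":0,"ry":0,"rz":0},{"tx":0,"ty":0,"tz":0,"rx":0,"ry":0,"rz":0}]'
python3 - <<'E'
from cell import env
from meas import *
st(env)
s=env.read_camera("scene")["pixels"]; t=env.read_camera("top"); lids(t)
cv2.imwrite("pics/t22.png",cv2.resize(t["pixels"][100:310,90:430][:,:,::-1],None,fx=2.3,fy=2.3,interpolation=cv2.INTER_CUBIC))
cv2.imwrite("pics/s22.png",cv2.resize(s[130:250,170:320][:,:,::-1],None,fx=4,fy=4,interpolation=cv2.INTER_CUBIC))
E
```

```text
time_s: 23.58
tool_pos: [0.5736, 0.0863, 0.0639]
tool_rot: [-180.0, -0.0, 4.0]
force: [0.4, -0.9, -0.7]
grip_width: 0.0438
time_s: 25.7
tool_pos: [0.4568, -0.2412, 0.2096]
tool_rot: [180.0, -0.0, 4.1]
force: [-0.3, 0.8, -0.5]
grip_width: 0.0454
t 25.7 pos [ 0.4568 -0.2412  0.2096] rot [ 1.7998e+02 -3.0000e-02  4.1500e+00] grip 0.0454 F [-0.29  0.82 -0.47]
rack xy -0.1387 -0.3184
[497.  203.5] 19.4 [[-0.0084, -0.5909], [-0.0128, -0.5902]]
[257.5 210.5] 19.1 [[0.0013, -0.0689], [0.0013, -0.0699]]
[288.9 208.9] 14.2 [[0.0016, -0.1344], [-0.0006, -0.1335]]
[160.1 215.3] 14.3 [[0.0005, 0.1344], [0.001, 0.1336]]
[191.  213.5] 14.1 [[0.0013, 0.0697], [0.0003, 0.0697]]
[223.6 212.7] 14.1 [[0.0, 0.0018], [-0.0007, 0.002]]
```

View pics/t22.png

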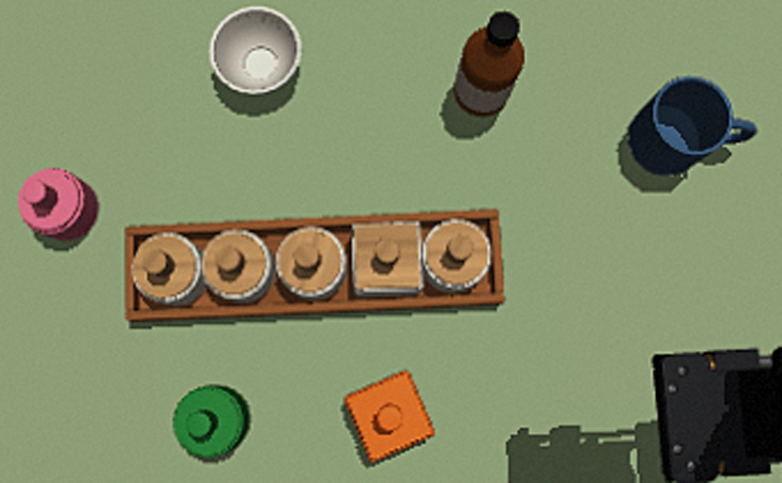

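View pics/s22.png

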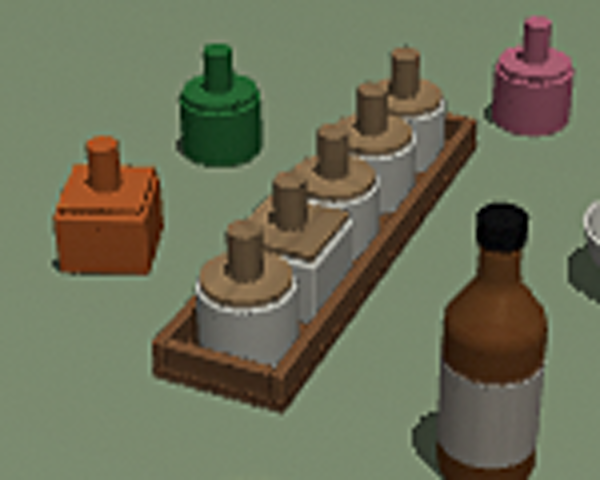

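All five stand upright in the trough, and the new one (crop 310,262) is 71 mm left of the square. The bystanders are untouched and the gripper is clear, so I'm handing in.

```bash
python3 -m creep '[{"tx":0,"ty":0,"tz":0,"rx":0,"ry":0,"rz":0},{"tx":0,"ty":0,"tz":0,"rx":0,"ry":0,"rz":0}]'
python3 - <<'E'
from cell import env
print(env.sign_off())
E
```

```text
time_s: 26.05
tool_pos: [0.4563, -0.2424, 0.209]
tool_rot: [180.0, 0.0, 4.0]
force: [-0.5, 0.7, 0.2]
grip_width: 0.0451
the job is handed in; nothing more can be done
None
```

The loose round canister is now in the rack directly to the left of the square one, and I handed the job in at about 26 s; no verdict was reported. I pushed the left pair and then the right pair apart by their knobs with closed fingers, which opened a gap of about 75 mm. Then I gripped the loose canister by its knob, lowered it until the wrist force showed it on the floor, and released it.

**Last checks (top and scene pictures):**
- **Spacing:** the canister centres are at rack y ≈ +134, +70, +2 (the new one), -69 (the square) and -134 mm. The new one is about 71 mm from the square.
- **Centre line:** all five are within about 2 mm of the trough's centre line and look upright.
- **Bystanders:** the mug, bowl, bottle and coloured look-alikes appear where they were at the start. I judged this by eye and did not measure it.

**Disagreements and failed calls:**
- **Finger length:** the finger ends sat about 5 mm behind the reported TCP, not 25 mm ahead. A first trial push at TCP height 0.092 m passed over the knobs without touching them. I set the later heights from the pictures and from contact.
- **Camera offset:** the wrist and top views differed by about 3 mm along the rack, so I left a few millimetres of space at each end.
- **Refused call:** the first move was refused because its rows did not list all six values. Nothing moved.

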